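Stack cells in the bonding station under its guard and start the cure

TASK

Glue up a battery stack: lift the bonding station's clear guard right up, lay the green end plate flat in the nest between the corner guides, stack all the loose black batteries squarely on it with their orange ends to the right (the timer side), and set the steel pressure block flat on top. Then lower the guard fully shut without slamming it, and only with it shut turn the timer knob clockwise to the red mark. Leave the phone and the loose tools where they lie.

Things in the scene. Friction and masses are not known exactly. Their poses are not given: they have to be found in the camera images.
- bonder: grey bonding station, fixed, 205 mm deep, 276 mm wide, with a clear guard and, 99 to 176 mm to its right (-y), a timer pod 62 mm high. Origin on the bench under the nest's middle; x points to the guard's hinge at the back, y left along the nest's length, z up. Tray walls 79 mm in front of and 85 mm to either side of the nest's middle reach 58 mm above the bench
- nest (a point): middle of the nest's floor, a bed 18 mm above the bench; axes as the station's. Four dark L-shaped corner guides, inside 48.5 mm apart in x and 94 mm in y, stand 56 mm above the bed plus flared tips 10 mm higher. They leave the long sides open for 72 mm, so fingers that grip a part across its 45 mm width go down between them
- guard (a joint): clear safety guard in a yellow frame, hinged along y at the station's back: 0 = shut, growing as its front is lifted, stop at 1.6 rad (it stands up behind the nest, clear of it). The stiff hinge holds it wherever it is left; about 4 N at the handle lifts it, 1 to 2 N lowers it. Shut, its top is 110 mm above the bench, at least 15 mm over the stack
- guard_handle (a point): middle of the guard's black bar handle: round, 12 mm thick, 110 mm long along y, 32 mm clear in front of the guard's pane, on two stems 100 mm apart. Its frame turns with the guard; shut, the bar lies 117 mm in front of the nest's middle and 90 mm above the bench
- guard_hinge (a point): middle of the guard's hinge line (along y), 105 mm behind the nest's middle and 45 mm above the bench; the handle lies 222 mm in front of it and 45 mm above it when shut, 227 mm from it in all
- timer (a joint): cure timer, a black knob on the pod: 0 = off, growing as it is turned clockwise seen from above, stop at 1.8 rad; the red mark on its dial is at 1.2 rad. It stays where it is left; about 0.04 N m turns it
- timer_grip (a point): middle of the knob's grip bar (38 mm long, 14 mm thick, 32 mm high, the point 7 mm under its top), 100 mm above the bench, 12 mm in front of and 138 mm to the right of the nest's middle. Its x axis lies along the bar; the white pointer is at the bar's -x end. The axes turn with the knob
- end_plate: green glass-fibre end plate with four brass inserts, 45 x 90 x 12 mm, 100 g; origin under its middle, y along its length, z up. The same either way round
- press_block: bright steel pressure block with a black rubber sole, 45 x 90 x 25 mm, 0.5 to 0.7 kg; origin under its middle, y along its length, z up. The same either way round
- cell_1: flat black battery, 45 x 90 x 8 mm, 45 g, label on top, an orange strip across one end. Lies label up; origin under its middle, y along its length, the orange end at -y, z up. Two to four of the four are there in a run (None = absent)
- tab_1 (a point): middle of the orange end of cell_1, on its top, 40 mm from the battery's middle along -y
- cell_2: flat black battery, 45 x 90 x 8 mm, 45 g, label on top, an orange strip across one end. Lies label up; origin under its middle, y along its length, the orange end at -y, z up. Two to four of the four are there in a run (None = absent)
- tab_2 (a point): middle of the orange end of cell_2, on its top, 40 mm from the battery's middle along -y
- cell_3: flat black battery, 45 x 90 x 8 mm, 45 g, label on top, an orange strip across one end. Lies label up; origin under its middle, y along its length, the orange end at -y, z up. Two to four of the four are there in a run (None = absent)
- tab_3 (a point): middle of the orange end of cell_3, on its top, 40 mm from the battery's middle along -y
- cell_4: flat black battery, 45 x 90 x 8 mm, 45 g, label on top, an orange strip across one end. Lies label up; origin under its middle, y along its length, the orange end at -y, z up. Two to four of the four are there in a run (None = absent)
- tab_4 (a point): middle of the orange end of cell_4, on its top, 40 mm from the battery's middle along -y
- phone: bystander: black phone, 68 x 138 x 8 mm, lying at the far left
- tweezers: bystander: steel tweezers, 123 mm, lying near the bench's front edge before the station
- cutters: bystander: blue-handled cutters, 138 mm, lying at the far right
- spudger: bystander: thin black plastic spudger, 122 mm, lying near the bench's front edge, right of the middle
- syringe: bystander: paste syringe, 137 mm, lying at the back right

How it is judged:
By the outcome, as a careful person would: the job done as asked, in the order asked, and still so for the second after the job is handed in, with the robot touching nothing.
Of cell_1, cell_2, cell_3, cell_4 only 2 to 4 are there at a start; the rules pass over those that are not, and their reading is None.
At some moment in a run one of cell_1, cell_2, cell_3, cell_4, end_plate may be knocked a few centimetres aside while the robot is not near it.
Once in a run the grip may slacken for a moment while it holds something.
It also fails if it takes over 210 s, if anything falls off the work surface, if the arm or the gripper's body presses on something with over 40 N, if the wrist force passes 120 N, or if a joint passes its speed limit or range.

ROBOT

A 7-joint arm with a two-finger parallel gripper is mounted at the origin on a cart in front of the work surface, level with it; the furniture and walls round the work are solid. World frame = base frame: x ahead of the robot, y to its left, z up, the work surface at z = 0. Lengths are in mm, angles in rad, forces in N, time in s.
With the tool pointing down it reaches from about 400 to 925 mm from the base axis. Payload 5.6 kg.
Tool frame: the origin (TCP) lies at the very end of the fingers, on their centre line; the grasp point (between the pads) lies 19 mm behind it; z points along the fingers, y is the line along which they close (so a half turn about z gives the same grasp; the last joint's range is limited). The gripper opens to 85 mm and grips with 20 to 120 N. Pads are 22 mm wide; open, the fingers measure 114 mm over their backs; the gripper's body (76 mm by 85 mm) begins 54 mm behind the grasp point. The pads swing forward as they close: fully open they stand 13 mm farther back than shut.
Start: joints at [1.212, 0.468, -0.012, 1.603, 0.006, 1.071, -0.056], TCP at [201.834, -617.877, 231.29] pointing down, gripper open.
Joint ranges: [-2.53, 2.53], [-0.31, 2.02], [-1.57, 1.55], [0.28, 2.44], [-1.29, 4.43], [0.15, 1.84], [-2.92, 2.92]. Speed limits (rad/s): [2.57, 2.57, 3.14, 3.14, 3.14, 3.14, 3.14].

INTERFACE

Orientations are given as a rotation vector (axis times angle).
In Python, from cell import * gives the robot as it stands. The module is installed in compiled form; this text tells all that it offers.
- The arm moves only by the tool play_rows, never from a script. Its argument "motion" is a list of rows, each a list of 3 entries, a list of its own where there are three numbers: the shift along the tool's x, y, z as a fraction of full scale, then the turn about the tool's z as a fraction of full scale, then the opening, from 0 (shut) to 1 (fully open). A call has 1 to 10 rows; each row is the pose to reach, as a shift and turn from the pose commanded when the call began, along the tool's axes at that moment, turning the shorter way round; what a row does not reach only later rows make up. Full scale, the value 1, is 0.4 m for a shift and pi rad for a turn. A row lasts 1/10 s, in which the tool goes at most 50 mm and 8.59 degrees, less where a joint would pass 70% of its speed; a pose out of reach is approached as far as the arm can. A call with a number of a shift or a turn outside -1 to 1 is refused whole. A call with a gripper value outside its range is refused whole. The fingers move at their own pace and stop on an object; "grip_force" is the grip in N (left out, the last holds). Time passes only in rows, so rows that repeat a pose let the fingers close. It gives the time, the measured TCP pose, the force, the opening and the grip force at its end, in the units of the state.
- get_obs(): the state, without advancing time (a new reading comes with each control period).
- grab_frame(name): name is "side" or "top"; returns (picture, depth): 480x640x3 uint8, red, green, blue; 480x640 float32, mm along the optical axis (not along the pixel's ray), 0 where there is no reading.
- camera_info(name): a dict with "camera_matrix" (3x3 intrinsics, pixels), "k1" (the pictures are not rectified: a ray, as slopes to the right and down, at radius r is drawn at 1 + k1 r^2 times it, then the intrinsics apply), "R" (3x3) and "t" (3): a world point X has camera coordinates R X + t. Camera axes: x right, y down, z forward; pixel columns grow to the right and rows downward; lengths in mm; the calibration is good to about 2 mm. A picture is of the moment at which its call begins. camera_info takes no time and is no camera call.
- close_job(): hands the job in; it is judged then, once.
The state is a dict: "time": time; "joint_positions": joint angles; "dq": joint speeds; "effort": joint torques, N m; "tcp_pos": TCP position; "tcp_rot": TCP orientation; "ft_force": force on the tool from outside, world axes, zero at the start; "wrist_torque": the same for the moment, N m; "grip_width": finger opening in mm; "gripper_force": force on a finger pad.
Only numpy, scipy, OpenCV 4.12 (cv2) and the standard library are available. Lean on these libraries where they do the work, as an engineer would, in place of code of your own. Each camera call takes 0.05 s, during which the arm holds its last target. There are 200 camera calls.

## Working session

There is one attempt and no reset: what is moved stays moved. The work goes in short steps, Python scripts to look and compute and a tool call to move; the robot and the scene stay as the last step left them, time stands still between calls to the robot, and variables do not carry over. Pictures are saved under pics/ and viewed, at most 14 in all, crops included, and the job is handed in when it is done.

Besides the shell and the picture viewer there is one more tool, called as name([rows], argument=value, ...), one row to a line, values as JSON. play_rows: Moves the arm, as the interface text tells. Its arguments: {"type":"object","properties":{"motion":{"type":"array","items":{"type":"array"}},"grip_force":{"type":"number"}},"required":["motion"]}

```bash
mkdir -p pics; cat > h.py <<'E'
from cell import *
import numpy as np, cv2
from scipy.spatial.transform import Rotation as Ro
def ray(name,u,v):
    c=camera_info(name);K=np.array(c["camera_matrix"]);k=c["k1"]
    d=np.array([(u-K[0,2])/K[0,0],(v-K[1,2])/K[1,1]]);s=d.copy()
    for _ in range(20): s=d/(1+k*(s@s))
    R=np.array(c["R"]);t=np.array(c["t"]);
    return -R.T@t, R.T@np.array([s[0],s[1],1.])
def onz(name,u,v,z):
    o,d=ray(name,u,v); return o+d*(z-o[2])/d[2]
def dep(name,u,v,D):
    o,d=ray(name,u,v); return o+d*D[int(v),int(u)]
def snap(name,tag):
    p,D=grab_frame(name); cv2.imwrite(f"pics/{tag}.png",p[:,:,::-1]); np.save(f"pics/{tag}.npy",D); return p,D
E
python3 - <<'E'
from h import *
for n in("top","side"):
    snap(n,n+"0"); c=camera_info(n); R=np.array(c["R"]); print(n,c["camera_matrix"],c["k1"],-R.T@np.array(c["t"]),R)
print(get_obs())
E
```

```text
top [[563.21883778   0.         319.28542511]
 [  0.         563.21883778 242.34372688]
 [  0.           0.           1.        ]] -0.0386935241656046 [-736.04564714 -160.84382377 1724.00718458] [[ 0.10565764 -0.99424919 -0.01746456]
 [-0.78319825 -0.07238199 -0.61754461]
 [ 0.61272911  0.07892651 -0.78634194]]
side [[623.61393507   0.         326.2781066 ]
 [  0.         623.61393507 234.1529865 ]
 [  0.           0.           1.        ]] 0.04531853937534093 [  312.11435089 -1708.73953835   747.50978658] [[ 0.98864032 -0.14860025 -0.02254504]
 [-0.07413659 -0.35165221 -0.93319049]
 [ 0.13074432  0.92426116 -0.35867427]]
{'time': 0.1, 'joint_positions': array([ 1.21196524,  0.46828345, -0.01160518,  1.60353337,  0.00603198,
        1.07136966, -0.05630518]), 'dq': array([ 5.19557506e-04, -9.14295463e-04,  1.61162574e-03, -1.21090654e-03,
        7.68621545e-04,  4.70279290e-06,  2.47240115e-05]), 'effort': array([ 6.58922090e-04, -5.33515763e+01,  2.12769111e-02, -2.51967216e+01,
        1.14759151e-02,  4.29666572e-03, -1.47857833e-05]), 'tcp_pos': array([ 201.67242788, -617.40514736,  230.43649426]), 'tcp_rot': array([-3.10102184e+00, -4.93728210e-01,  6.01241853e-04]), 'ft_force': array([0.18537163, 0.34259385, 0.08074977]), 'wrist_torque': array([ 0.00409413, -0.02724658,  0.0440288 ]), 'gripper_force': 0.0, 'grip_width': 85.68347782238719}
```

View pics/top0.png

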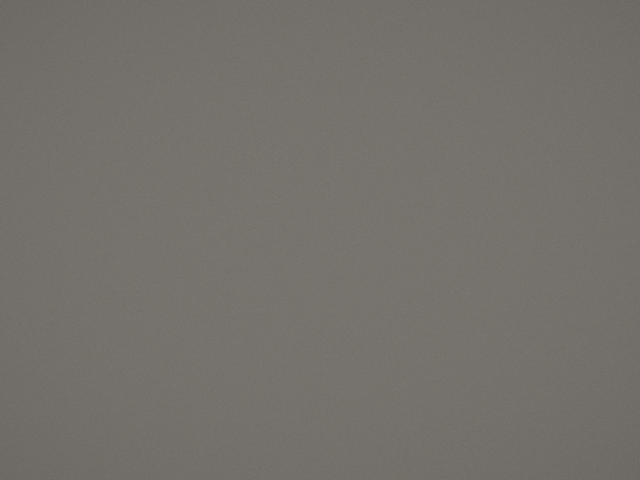

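View pics/side0.png

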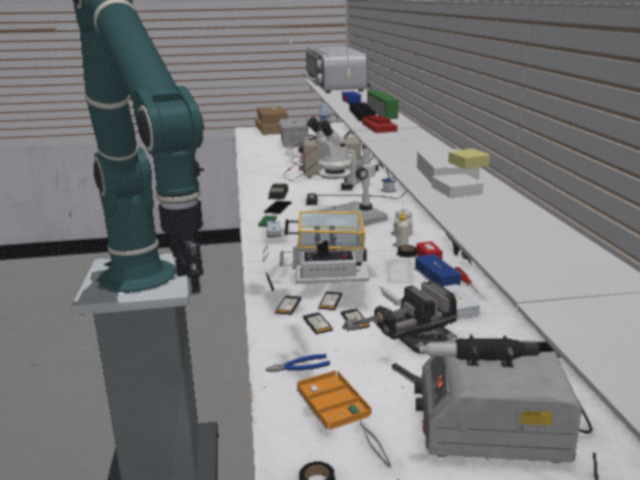

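The side view shows the arm at left. The station is at about (330,245) with its guard (yellow frame) at (330,228). Four batteries lie at (288,304), (330,299), (318,322) and (355,318). The green plate is probably at (268,221) and the steel block at (274,229). The top picture is plain grey, so I'll take it again.

```bash
python3 - <<'E'
from h import *
D=np.load("pics/top0.npy");print(D.min(),D.max(),np.median(D))
p,D=snap("top","top1");print(D.min(),D.max(),p.std())
p,D2=snap("side","side1"); 
cv2.imwrite("pics/side1c.png",cv2.resize(p[180:360,220:420,::-1],(800,720)[:1]+(600,),interpolation=cv2.INTER_CUBIC))
for u,v in[(288,304),(330,299),(318,322),(355,318),(268,221),(274,231),(330,228)]: print(u,v,dep("side",u,v,D2).round(),onz("side",u,v,8).round())
E
```

```text
0.0 69.26967 0.0
0.0 68.98141 4.7396577206440975
288 304 [ 411. -276.    8.] [ 411. -277.    8.]
330 299 [ 522. -268.    7.] [ 521. -270.    8.]
318 322 [ 474. -381.    6.] [ 474. -385.    8.]
355 318 [ 535. -541.   96.] [ 566. -382.    8.]
268 221 [399. 359.  11.] [400. 367.   8.]
274 231 [412. 225.  22.] [413. 263.   8.]
330 228 [560. -37. 117.] [603. 252.   8.]
```

View pics/side1c.png

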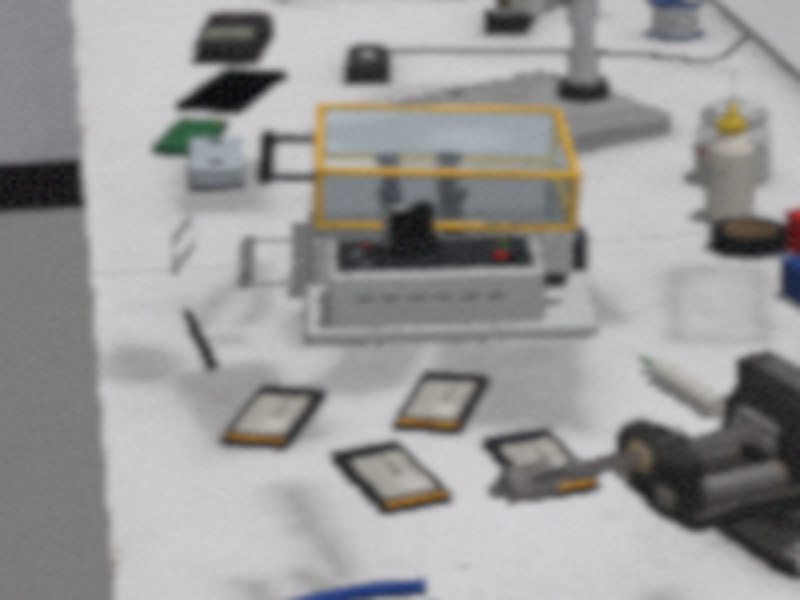

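View pics/top1.png

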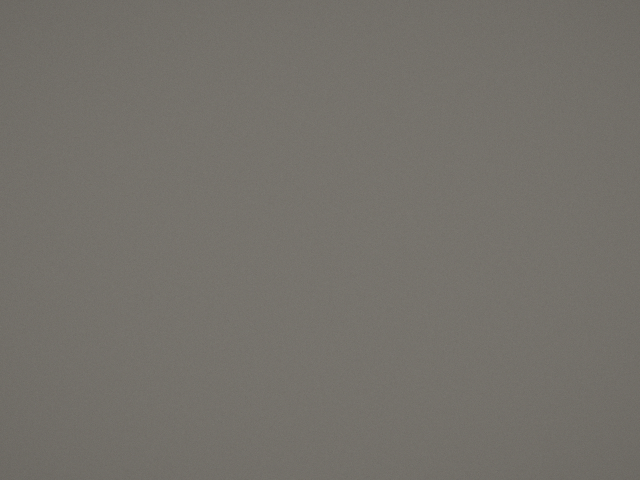

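The top camera is blocked by something about 69 mm in front of its lens, so I'll measure with the side camera alone. Four batteries are present. The green plate is partly hidden behind the steel block. Next I'll enlarge the batteries and the station's left side.

```bash
python3 - <<'E'
from h import *
p=cv2.imread("pics/side1.png")
a=cv2.resize(p[288:334,270:374],(800,354),interpolation=cv2.INTER_CUBIC)
b=cv2.resize(p[205:245,250:354],(800,308),interpolation=cv2.INTER_CUBIC)
cv2.imwrite("pics/z1.png",np.vstack([a[:300],b[:300]]))
D=np.load("pics/side1.npy")
h=cv2.cvtColor(p,cv2.COLOR_BGR2HSV)
def pts(m,z=None):
    n,l,s,c=cv2.connectedComponentsWithStats(m.astype(np.uint8)*255)
    for i in range(1,n):
        if s[i,4]<6: continue
        vs,us=np.where(l==i); P=np.array([dep("side",u,v,D) for u,v in zip(us,vs)]); print(s[i],c[i].round(1),np.median(P,0).round(),onz("side",*c[i],z or 8).round(1))
R=np.zeros(D.shape,bool);R[285:335,265:380]=1
print("orange");pts((h[...,0]>8)&(h[...,0]<22)&(h[...,1]>120)&R)
R[:]=0;R[205:245,250:300]=1
print("green");pts((h[...,0]>50)&(h[...,0]<85)&(h[...,1]>80)&R,12)
R[:]=0;R[200:270,290:372]=1
print("yellow");pts((h[...,0]>12)&(h[...,0]<28)&(h[...,1]>110)&R,110)
# cam rays rms of bench depth
P=np.array([dep("side",u,v,D) for u in range(280,330,3) for v in range(336,350,2)]);print(np.median(P,0),P[:,2].std())
E
```

```text
orange
[320 306  14   2  19] [325.7 306.6] [ 504. -309.    8.] [ 504.1 -309.8    8. ]
[277 310  14   3  25] [283.5 311.2] [ 397. -316.    8.] [ 396.3 -313.8    8. ]
[360 324   8   3  18] [363.8 325.1] [ 580. -420.    8.] [ 579.5 -420.1    8. ]
[316 328  15   4  28] [323.  329.6] [ 480. -424.    9.] [ 480.6 -423.1    8. ]
green
[260 217  15   8  58] [266.2 219.9] [391. 373.  12.] [393.8 368.5  12. ]
yellow
[327 213  38  36 163] [351.6 236.8] [631. -67. 103.] [ 611.1 -101.2  110. ]
[299 219  41  16  82] [315.2 229.9] [517. -57. 119.] [518.1 -25.4 110. ]
[299 240  16   8  28] [304.  245.8] [472. -57.  74.] [ 472.  -140.8  110. ]
[ 4.31220254e+02 -4.57016318e+02 -1.29339635e-01] 68.26138237260459
```

View pics/z1.png

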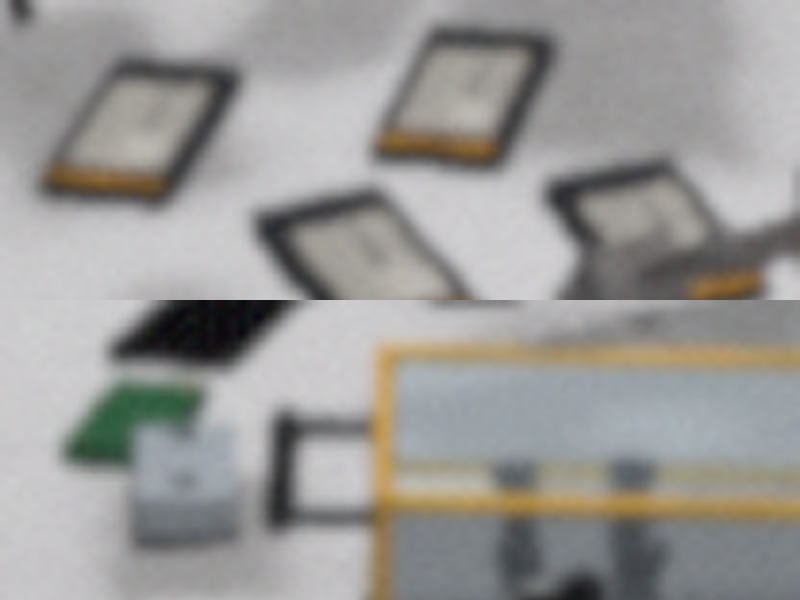

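Four batteries, all with the orange end toward −y. In the 7.69x zoom the handle bar runs from about (287,220) to (286,234) px. The block sits at about (273,228) and the plate at about (267,220), just behind it.

```bash
cat >> h.py <<'E'
def comps(tag,lo,hi,box,amin=40,f=4):
    """subpixel contours of an HSV mask in box (u0,v0,u1,v1), on the f-fold enlarged picture"""
    p=cv2.imread(f"pics/{tag}.png");u0,v0,u1,v1=box
    a=cv2.resize(p[v0:v1,u0:u1],None,fx=f,fy=f,interpolation=cv2.INTER_CUBIC)
    m=cv2.inRange(cv2.cvtColor(a,cv2.COLOR_BGR2HSV),lo,hi)
    out=[]
    for c in cv2.findContours(m,cv2.RETR_EXTERNAL,cv2.CHAIN_APPROX_NONE)[0]:
        if cv2.contourArea(c)<amin: continue
        M=cv2.moments(c);s=lambda q:(np.asarray(q,float)+.5)/f-.5+np.array([u0,v0])
        out.append((s([M['m10']/M['m00'],M['m01']/M['m00']]),M['m00']/f/f,s(c[:,0])))
    return out
E
python3 - <<'E'
from h import *
box=(270,288,376,336)
O=[onz("side",*c[0],8) for c in comps("side1",(8,110,60),(22,255,255),box,100)]
L=[onz("side",*c[0],8) for c in comps("side1",(0,0,118),(40,70,190),box,900) if 50<c[1]<200]
for c in comps("side1",(0,0,118),(40,70,190),box,600): print("lab",c[0].round(1),c[1],onz("side",*c[0],8).round(1))
for o in O:
    print("tab",o.round(1))
    for l in L:
        d=(l-o)[:2]
        if np.hypot(*d)<60: u=d/np.hypot(*d); print("  cell centre",(o[:2]+40*u).round(1),"len",np.hypot(*d).round(1),"yaw of long axis deg",np.degrees(np.arctan2(u[1],u[0])).round(1))
for q in [(287.3,220.0),(286.0,233.9)]: print("handle",onz("side",*q,90).round(1))
p2=lambda X,Y:(250+(X+.5)/7.69-.5,205+(Y-300+.5)/7.69-.5)
for n,X,Y,z in[("frame near front",385,500,110),("far front",385,353,110),("blk far-l",133,425,25),("blk far-r",235,425,25),("blk near-l",133,498,25),("blk near-r",240,505,25),("pl far-l",120,383,12),("pl far-r",207,387,12),("pl near-l",68,452,12)]: print(n,onz("side",*p2(X,Y),z).round(1))
E
```

```text
lab [318.4 321.8] 186.625 [ 475.1 -384.2    8. ]
lab [354.2 315.6] 109.6875 [ 566.1 -369.7    8. ]
lab [287.2 304.1] 149.65625 [ 409.1 -277.     8. ]
lab [328.6 299.9] 156.71875 [ 517.  -274.3    8. ]
lab [349.9 300.4] 195.5625 [ 570.7 -287.8    8. ]
lab [275.  294.9] 89.03125 [ 381.8 -218.4    8. ]
tab [ 481.1 -422.9    8. ]
  cell centre [ 474.9 -383.4] len 39.2 yaw of long axis deg 98.9
tab [ 579.6 -419.2    8. ]
  cell centre [ 569.  -380.6] len 51.3 yaw of long axis deg 105.3
tab [ 395.4 -313.3    8. ]
  cell centre [ 409.5 -275.8] len 38.8 yaw of long axis deg 69.4
tab [ 506.2 -309.8    8. ]
  cell centre [ 517.9 -271.6] len 37.1 yaw of long axis deg 73.1
handle [450.3 133.2  90. ]
handle [435.4  12.2  90. ]
frame near front [473.  -21.3 110. ]
far front [491.7 148.9 110. ]
blk far-l [394.1 321.8  25. ]
blk far-r [439.  312.2  25. ]
blk near-l [388.4 228.6  25. ]
blk near-r [432.9 210.5  25. ]
pl far-l [393.1 417.9  12. ]
pl far-r [432.6 403.6  12. ]
pl near-l [364.6 328.4  12. ]
```

```bash
cat >> h.py <<'E'
def go(*targets):
    """targets (x,y,z,yaw): fractions of rows from the present pose, all for one call"""
    o=get_obs();R=Ro.from_rotvec(o["tcp_rot"]).as_matrix();p=np.array(o["tcp_pos"]);yaw=np.degrees(np.arctan2(R[1,0],R[0,0]))
    print("t",round(o["time"],1),"at",p.round(1),"yaw",yaw.round(2),"w",round(o["grip_width"],1),"F",np.round(o["ft_force"],1))
    for x,y,z,w in targets:
        s=R.T@(np.array([x,y,z])-p)/400; print(s.round(4).tolist(), round(-((w-yaw+180)%360-180)/180,4))
E
python3 - <<'E'
from h import *
go((330,-280,231,50),(443,73,200,83.5))
print([onz("side",322.5,249,z).round() for z in(100,)])
E
```

```text
t 0.2 at [ 201.7 -617.6  230.7] yaw 18.09 w 85.8 F [ 0.4  0.5 -0.3]
[0.5669, -0.7026, -0.0001] -0.1773
[1.1094, -1.4537, 0.0782] -0.3634
[array([ 521., -150.,  100.])]
```

play_rows([
  [[0.567, -0.7026, 0], -0.1773, 1],
  [[0.567, -0.7026, 0], -0.1773, 1],
  [[0.567, -0.7026, 0], -0.1773, 1],
  [[0.567, -0.7026, 0], -0.1773, 1],
  [[0.567, -0.7026, 0], -0.1773, 1],
  [[0.567, -0.7026, 0], -0.1773, 0.35],
  [[0.567, -0.7026, 0], -0.1773, 0.35],
  [[0.567, -0.7026, 0], -0.1773, 0.35],
], grip_force=40)

```text
time: 1.0
tcp_pos: [331.8, -275.3, 231.5]
tcp_rot: [-2.842, -1.338, -0.001]
ft_force: [0.0, 0.1, 0.8]
grip_width: 43.7
gripper_force: 0.0
```

```bash
python3 - <<'E'
from h import *
go((443,73,200,83.5))
D=np.load("pics/side1.npy")
for v in range(240,284,3): print(v,[dep("side",u,v,D).round().astype(int).tolist() for u in(312,322,345)])
for u,v in [(287,220),(286.6,227),(286,234),(300,231),(330,231),(360,232)]: print(u,v,dep("side",u,v,D).round().tolist())
E
```

```text
t 1.0 at [ 331.8 -275.3  231.5] yaw 50.43 w 43.7 F [0.  0.1 0.8]
[0.8484, -0.3403, 0.0795] -0.1837
240 [[503, -63, 94], [532, -61, 91], [598, -69, 89]]
243 [[505, -50, 80], [525, -115, 104], [597, -74, 82]]
246 [[503, -58, 74], [525, -116, 95], [597, -71, 71]]
249 [[516, 56, 17], [524, -119, 87], [617, 45, 13]]
252 [[501, -77, 63], [524, -118, 78], [592, -101, 65]]
255 [[496, -115, 70], [521, -134, 76], [589, -116, 62]]
258 [[495, -121, 64], [521, -136, 68], [585, -140, 64]]
261 [[492, -141, 63], [519, -150, 65], [583, -152, 60]]
264 [[491, -146, 57], [519, -148, 55], [582, -153, 52]]
267 [[491, -145, 47], [518, -155, 49], [582, -155, 43]]
270 [[491, -149, 40], [518, -153, 39], [582, -155, 34]]
273 [[491, -140, 26], [518, -148, 28], [581, -160, 28]]
276 [[491, -140, 17], [519, -143, 16], [581, -157, 17]]
279 [[490, -149, 12], [517, -151, 11], [581, -159, 9]]
282 [[490, -144, 1], [517, -151, 2], [581, -157, -1]]
287 220 [445.0, 78.0, 110.0]
286.6 227 [439.0, 25.0, 107.0]
286 234 [433.0, -28.0, 105.0]
300 231 [471.0, -50.0, 120.0]
330 231 [556.0, -63.0, 118.0]
360 232 [640.0, -77.0, 113.0]
```

The guard is slightly ajar, about 0.06 rad. Depth puts the bar near (440,36,103), which agrees with the pod's face.

```bash
python3 - <<'E'
from h import *
go((439,36,190,83.5),(439,36,92,83.5))
E
```

```text
t 1.0 at [ 331.8 -275.3  231.5] yaw 50.43 w 43.7 F [0.  0.1 0.8]
[0.7707, -0.2891, 0.1044] -0.1837
[0.7705, -0.289, 0.3494] -0.1837
```

play_rows([
  [[0.7707, -0.289, 0.1044], -0.1837, 0.36],
  [[0.7707, -0.289, 0.1044], -0.1837, 0.36],
  [[0.7707, -0.289, 0.1044], -0.1837, 0.36],
  [[0.7707, -0.289, 0.1044], -0.1837, 0.36],
  [[0.7707, -0.289, 0.1044], -0.1837, 0.36],
  [[0.7707, -0.289, 0.1044], -0.1837, 0.36],
  [[0.7707, -0.289, 0.1044], -0.1837, 0.36],
  [[0.7707, -0.289, 0.1044], -0.1837, 0.36],
  [[0.7707, -0.289, 0.1044], -0.1837, 0.36],
])

```text
time: 1.9
tcp_pos: [439.7, 30.0, 189.2]
tcp_rot: [-2.35, -2.084, 0.001]
ft_force: [0.2, -0.1, 0.3]
grip_width: 30.7
gripper_force: 0.0
```

```bash
python3 - <<'E'
from h import *
go((439,36,92,83.5))
p,D=snap("side","side2")
cv2.imwrite("pics/z2.png",cv2.resize(p[190:270,250:350,::-1],(750,600),interpolation=cv2.INTER_CUBIC))
p,D=snap("top","top2");print(p.std())
E
```

```text
t 1.9 at [439.7  30.  189.2] yaw 83.13 w 30.7 F [ 0.2 -0.1  0.3]
[0.0148, -0.0034, 0.243] -0.0021
4.73821016358257
```

View pics/z2.png

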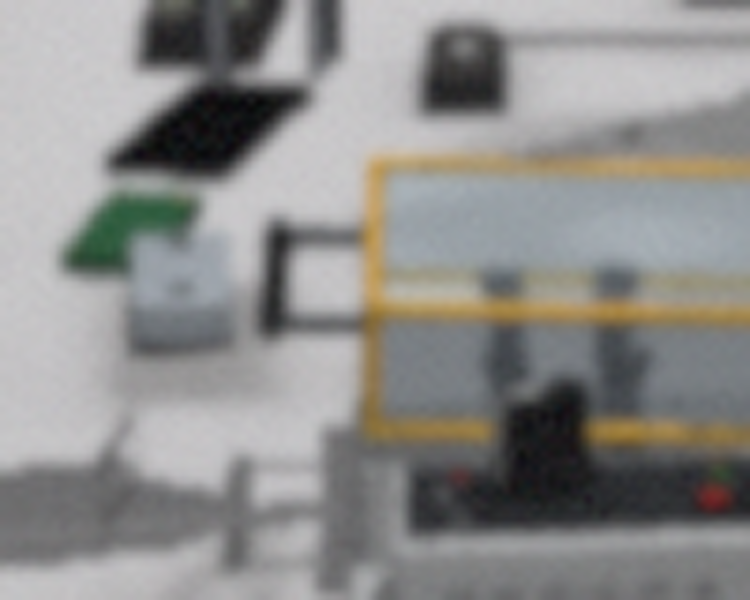

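The finger tips at crop (220,75) and (325,75) straddle the bar at x≈275 (u≈287), so they are well centred. I'll go down and grip.

play_rows([
  [[0, -0.0, 0.1], 0, 0.36],
  [[0, 0, 0.18], 0, 0.36],
  [[0, 0, 0.243], 0, 0.36],
  [[0, 0, 0.243], 0, 0.36],
  [[0, 0, 0.243], 0, 0],
  [[0, 0, 0.243], 0, 0],
  [[0, 0, 0.243], 0, 0],
  [[0, 0, 0.243], 0, 0],
  [[0, 0, 0.243], 0, 0],
])

```text
time: 2.9
tcp_pos: [437.2, 29.4, 92.9]
tcp_rot: [-2.351, -2.081, 0.007]
ft_force: [-5.7, 0.6, -2.1]
grip_width: 10.0
gripper_force: 38.9
```

```bash
python3 - <<'E'
from h import *
go()
E
```

```text
t 2.9 at [437.2  29.4  92.9] yaw 83.03 w 10.0 F [-5.7  0.6 -2.1]
```

play_rows([
  [[0, 0.012, -0.04], 0, 0],
  [[0, 0.026, -0.0762], 0, 0],
  [[0, 0.0507, -0.1273], 0, 0],
  [[0, 0.0804, -0.1757], 0, 0],
  [[0, 0.1147, -0.2208], 0, 0],
  [[0, 0.1534, -0.2624], 0, 0],
  [[0, 0.196, -0.2998], 0, 0],
  [[0, 0.196, -0.2998], 0, 0],
])

```text
time: 3.7
tcp_pos: [515.9, 20.5, 216.5]
tcp_rot: [-2.352, -2.081, 0.007]
ft_force: [-16.2, 1.1, 20.6]
grip_width: 10.2
gripper_force: 42.4
```

```bash
python3 - <<'E'
from h import *
go()
p,D=snap("side","side3")
cv2.imwrite("pics/z3.png",cv2.resize(p[150:290,240:400,::-1],(686,600),interpolation=cv2.INTER_CUBIC))
E
```

```text
t 3.7 at [515.9  20.5 216.5] yaw 83.01 w 10.2 F [-16.2   1.1  20.6]
```

View pics/z3.png

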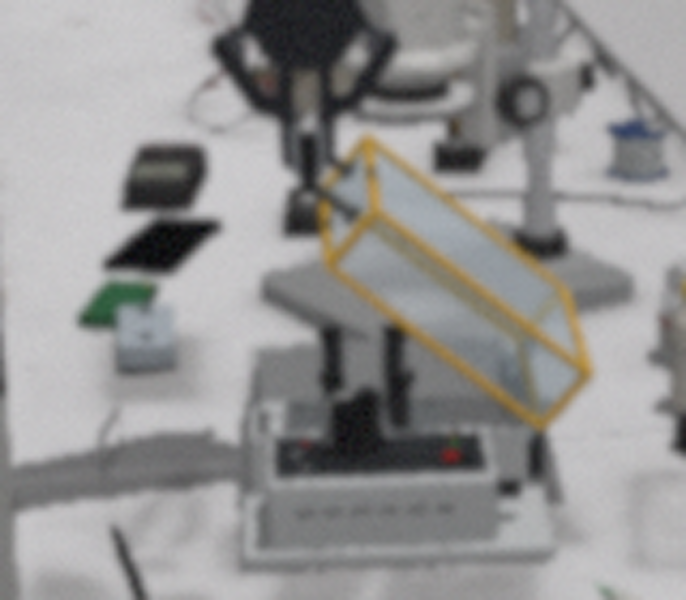

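The guard follows the fingers. Force and measured pose put the bar at about 0.90 rad on its arc, so I'll correct the arc and carry on.

play_rows([
  [[0, 0.0487, -0.0446], 0, 0],
  [[0, 0.0978, -0.0728], 0, 0],
  [[0, 0.1496, -0.096], 0, 0],
  [[0, 0.2034, -0.1139], 0, 0],
  [[0, 0.2588, -0.1263], 0, 0],
  [[0, 0.3152, -0.1332], 0, 0],
  [[0, 0.3718, -0.1344], 0, 0],
  [[0, 0.4284, -0.1299], 0, 0],
  [[0, 0.4676, -0.1233], 0, 0],
  [[0, 0.4676, -0.1233], 0, 0],
])

```text
time: 4.75
tcp_pos: [705.5, -1.5, 264.1]
tcp_rot: [2.35, 2.081, 0.009]
ft_force: [3.9, 1.1, 1.4]
grip_width: 9.9
gripper_force: 40.4
```

```bash
python3 - <<'E'
from h import *
go()
E
```

```text
t 4.8 at [705.5  -1.5 264.1] yaw 83.05 w 9.9 F [3.9 1.1 1.4]
```

play_rows([
  [[0, 0.01, 0.002], 0, 0],
  [[0, 0.02, 0.004], 0, 0],
  [[0, 0.02, 0.004], 0, 0],
])

```text
time: 5.05
tcp_pos: [706.3, -1.6, 263.8]
tcp_rot: [-2.346, -2.081, 0.011]
ft_force: [-17.8, 1.6, 16.8]
grip_width: 9.9
gripper_force: 42.0
```

```bash
python3 - <<'E'
from h import *
go()
E
```

```text
t 5.0 at [706.3  -1.6 263.8] yaw 83.15 w 9.9 F [-17.8   1.6  16.8]
```

At the stop. I'll release, rise, swing back and look at the nest.

play_rows([
  [[0, -0.02, 0], 0, 0],
  [[0, -0.02, 0], 0, 0.36],
  [[0, -0.02, 0], 0, 0.36],
  [[0, -0.02, 0], 0, 0.36],
  [[0, -0.02, -0.1], 0, 0.36],
  [[0, -0.1, -0.15], 0, 0.36],
  [[0, -0.25, -0.15], 0, 0.9],
  [[0, -0.4, -0.1], 0, 0.9],
  [[0, -0.5, -0.1], 0, 0.9],
  [[0, -0.6, -0.1], 0, 0.9],
])

```text
time: 6.05
tcp_pos: [472.5, 25.6, 298.7]
tcp_rot: [-2.351, -2.081, 0.003]
ft_force: [0.8, -0.2, 1.6]
grip_width: 76.9
gripper_force: 0.0
```

```bash
python3 - <<'E'
from h import *
go()
p,D=snap("side","side4")
cv2.imwrite("pics/z4.png",cv2.resize(p[200:300,255:388,::-1],(798,600),interpolation=cv2.INTER_CUBIC))
p,D=snap("top","top4");print(p.std())
E
```

```text
t 6.0 at [472.5  25.6 298.7] yaw 83.03 w 76.9 F [ 0.8 -0.2  1.6]
4.741230315257444
```

View pics/z4.png

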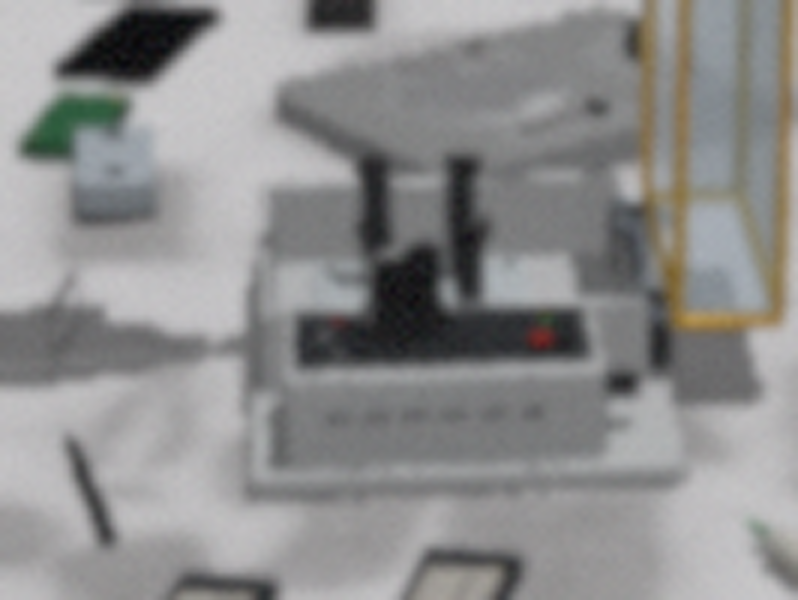

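The guard stands upright at the right. The far guides are the two dark columns at crop x 360–388 and 448–480, with tips at y≈158. The right near guide tip is at about (478,222). I'll project the expected guide points for comparison.

```bash
cat >> h.py <<'E'
def proj(X,name="side"):
    c=camera_info(name);K=np.array(c["camera_matrix"]);q=np.array(c["R"])@np.asarray(X,float)+np.array(c["t"])
    s=q[:2]/q[2];s=s*(1+c["k1"]*(s@s));return np.array([K[0,0]*s[0]+K[0,2],K[1,1]*s[1]+K[1,2]])
def stn(n,yaw,p):
    a=np.radians(yaw);return np.array([n[0]+np.cos(a)*p[0]-np.sin(a)*p[1],n[1]+np.sin(a)*p[0]+np.cos(a)*p[1],p[2]])
E
python3 - <<'E'
from h import *
P={"far inner L":(-24,47,84),"far inner R":(24,47,84),"near inner L":(-24,-47,84),"near inner R":(24,-47,84),"far centre":(0,47,74),"pod near top":(0,-176,62),"hinge":(105,0,45),"knob top":(-12,-138,107),"tray far wall L":(-79,85,58),"tray wall nearL":(-79,-85,58)}
for n,y in(((551,12),-6.5),((551,23),-6.5)):
    for k,v in P.items(): print(n,k,((proj(stn(n,y,v))-[255,200]+.5)*6-.5).round())
p=cv2.imread("pics/side4.png");g=cv2.cvtColor(p,cv2.COLOR_BGR2GRAY)
for v in(229,231,233,235,237): print(v,g[v,310:342].tolist())
print([g[v,317] for v in range(218,250)]); print([g[v,332] for v in range(218,250)])
E
```

```text
(551, 12) far inner L [371. 169.]
(551, 12) far inner R [465. 166.]
(551, 12) near inner L [375. 236.]
(551, 12) near inner R [474. 233.]
(551, 12) far centre [418. 186.]
(551, 12) pod near top [435. 383.]
(551, 12) hinge [632. 266.]
(551, 12) knob top [404. 261.]
(551, 12) tray far wall L [265. 194.]
(551, 12) tray wall nearL [263. 320.]
(551, 23) far inner L [368. 161.]
(551, 23) far inner R [462. 158.]
(551, 23) near inner L [372. 228.]
(551, 23) near inner R [470. 225.]
(551, 23) far centre [415. 178.]
(551, 23) pod near top [431. 373.]
(551, 23) hinge [628. 258.]
(551, 23) knob top [400. 252.]
(551, 23) tray far wall L [263. 186.]
(551, 23) tray wall nearL [260. 311.]
229 [179, 181, 174, 160, 123, 74, 43, 40, 53, 80, 109, 127, 134, 139, 141, 141, 145, 142, 128, 99, 63, 38, 42, 63, 92, 115, 121, 116, 117, 114, 114, 117]
231 [139, 139, 140, 133, 115, 82, 46, 38, 45, 77, 109, 129, 136, 138, 141, 140, 138, 134, 118, 85, 57, 35, 47, 71, 99, 119, 127, 123, 126, 121, 122, 124]
233 [121, 121, 125, 121, 106, 83, 51, 36, 49, 73, 101, 117, 123, 122, 122, 123, 121, 120, 109, 80, 51, 31, 41,
[... 558 characters left out ...]
(39), np.uint8(36), np.uint8(40), np.uint8(40), np.uint8(37), np.uint8(36), np.uint8(37), np.uint8(36), np.uint8(42), np.uint8(59), np.uint8(75), np.uint8(73), np.uint8(68), np.uint8(63), np.uint8(55), np.uint8(56), np.uint8(56), np.uint8(57)]
[np.uint8(135), np.uint8(138), np.uint8(140), np.uint8(138), np.uint8(130), np.uint8(130), np.uint8(120), np.uint8(103), np.uint8(68), np.uint8(41), np.uint8(33), np.uint8(42), np.uint8(48), np.uint8(47), np.uint8(43), np.uint8(41), np.uint8(42), np.uint8(37), np.uint8(43), np.uint8(41), np.uint8(38), np.uint8(26), np.uint8(27), np.uint8(32), np.uint8(34), np.uint8(37), np.uint8(35), np.uint8(38), np.uint8(39), np.uint8(45), np.uint8(54), np.uint8(73)]
```

```bash
python3 - <<'E'
from h import *
def poly(c,z,eps):
    W=np.array([onz("side",*q,z)[:2] for q in c]);a=cv2.approxPolyDP(W.astype(np.float32)[:,None],eps,True)[:,0];return a.round(1).tolist()
for c in comps("side4",(45,70,20),(90,255,255),(250,205,290,240),200): print("green",c[0],c[1],poly(c[2],12,7))
for c in comps("side4",(95,15,140),(125,90,220),(262,216,288,240),200): print("block top?",c[0],c[1],poly(c[2],25,7))
D=(np.load("pics/side4.npy")+np.load("pics/side3.npy"))/2
us,vs=np.meshgrid(range(306,352),range(266,276));P=np.array([dep("side",u,v,D) for u,v in zip(us.ravel(),vs.ravel())])
P=P[(abs(P[:,1]+150)<40)];A=np.c_[P[:,0]-535,np.ones(len(P))];s=np.linalg.lstsq(A,P[:,1],rcond=None)[0];print("pod face y at x=535",s[1],"slope deg",np.degrees(np.arctan(s[0])),len(P),P.std(0))
for nm,(u0,u1,v0,v1) in {"plate":(261,266,217,222),"block":(269,278,222,227),"tray":(308,314,246,249),"bed":(321,324,243,247)}.items():
    us,vs=np.meshgrid(range(u0,u1),range(v0,v1));P=np.array([dep("side",u,v,D) for u,v in zip(us.ravel(),vs.ravel())]);print(nm,np.median(P,0).round(1),P.std(0).round(1))
p=cv2.imread("pics/side4.png");print(p[219:236,274].tolist())
E
```

```text
green [266.30084362 219.99248971] 63.28125 [[402.1000061035156, 407.5], [391.20001220703125, 404.3999938964844], [369.0, 332.20001220703125], [376.1000061035156, 320.3999938964844], [388.1000061035156, 320.3999938964844], [398.79998779296875, 367.6000061035156], [416.1000061035156, 363.8999938964844], [422.70001220703125, 394.79998779296875]]
block top? [273.58867394 226.2350488 ] 104.59375 [[423.20001220703125, 320.1000061035156], [416.29998779296875, 295.8999938964844], [407.1000061035156, 310.70001220703125], [395.5, 302.8999938964844], [394.0, 224.39999389648438], [422.3999938964844, 218.39999389648438], [431.3999938964844, 228.39999389648438], [435.3999938964844, 299.5]]
pod face y at x=535 -150.90800871273797 slope deg -6.57650454611261 450 [36.36602313  4.9852735   8.93380659]
plate [383.4 383.1  11.2] [ 4.8 25.9  5.2]
block [412.6 287.3  25. ] [ 11.9 147.2  53.4]
tray [513.6  71.   17.3] [5.3 7.9 1.4]
bed [ 524.7 -116.3   99.7] [2.6 3.7 3.8]
[[76, 89, 68], [98, 104, 89], [112, 113, 102], [126, 123, 115], [147, 141, 136], [163, 158, 149], [166, 160, 154], [165, 158, 152], [149, 143, 136], [133, 128, 123], [145, 138, 132], [149, 144, 139], [133, 129, 122], [123, 119, 113], [119, 114, 111], [111, 107, 103], [103, 97, 97]]
```

Nest at about (552, 24), yaw −6.6°. I'll hover over the plate and check where the finger tips really are relative to the TCP at about 50 mm opening.

```bash
python3 - <<'E'
from h import *
go((399,366,150,73))
E
```

```text
t 6.2 at [468.4  26.3 298.7] yaw 83.19 w 76.7 F [ 1.2 -0.   0.2]
[0.8245, -0.271, 0.3691] 0.0566
```

play_rows([
  [[0.8245, -0.271, 0.3691], 0.0566, 0.6],
  [[0.8245, -0.271, 0.3691], 0.0566, 0.6],
  [[0.8245, -0.271, 0.3691], 0.0566, 0.6],
  [[0.8245, -0.271, 0.3691], 0.0566, 0.6],
  [[0.8245, -0.271, 0.3691], 0.0566, 0.6],
  [[0.8245, -0.271, 0.3691], 0.0566, 0.6],
  [[0.8245, -0.271, 0.3691], 0.0566, 0.6],
  [[0.8245, -0.271, 0.3691], 0.0566, 0.6],
  [[0.8245, -0.271, 0.3691], 0.0566, 0.6],
  [[0.8245, -0.271, 0.3691], 0.0566, 0.6],
])

```text
time: 7.15
tcp_pos: [407.0, 366.6, 151.6]
tcp_rot: [-2.526, -1.868, 0.003]
ft_force: [0.0, 0.1, 0.2]
grip_width: 51.2
gripper_force: 0.0
```

```bash
python3 - <<'E'
from h import *
go((399,366,4,73))
o=get_obs();print("tcp px in crop",((proj(o["tcp_pos"])-[240,160]+.5)*8-.5).round())
p,D=snap("side","side5")
cv2.imwrite("pics/z5.png",cv2.resize(p[160:235,240:300,::-1],(480,600),interpolation=cv2.INTER_CUBIC))
p,D=snap("side","side5b")
E
```

```text
t 7.2 at [407.  366.6 151.6] yaw 72.96 w 51.2 F [0.  0.1 0.2]
[-0.0068, -0.0183, 0.369] -0.0002
tcp px in crop [225. 176.]
```

View pics/z5.png

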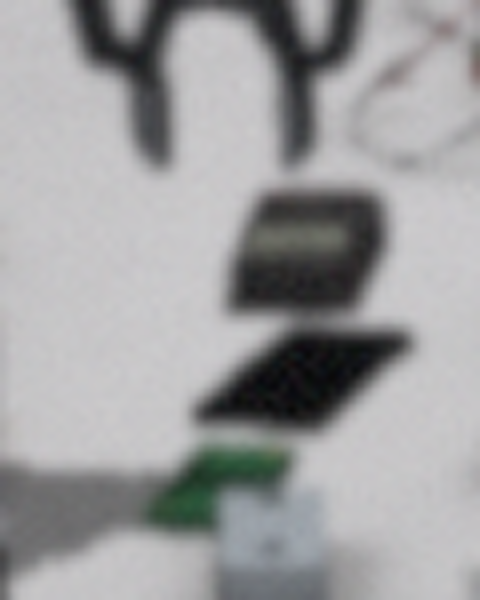

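Finger tips sit at crop y≈170 against the TCP at 176, so at 50 mm opening the tips are about 5 mm short of the TCP. The plate's visible far edge is at crop (205–290,448).

```bash
python3 - <<'E'
from h import *
go((400,367,40,73),(400,367,-1,73))
E
```

```text
t 7.2 at [408.3 365.1 152.4] yaw 72.77 w 50.8 F [0.6 0.1 0.5]
[-0.0014, -0.0215, 0.281] -0.0013
[-0.0014, -0.0215, 0.3835] -0.0013
```

play_rows([
  [[0, -0.021, 0.1], 0, 0.78],
  [[0, -0.021, 0.2], 0, 0.78],
  [[0, -0.021, 0.281], 0, 0.78],
  [[0, -0.021, 0.281], 0, 0.78],
  [[0, -0.021, 0.33], 0, 0.78],
  [[0, -0.021, 0.33], 0, 0.78],
])

```text
time: 7.85
tcp_pos: [400.0, 367.5, 20.6]
tcp_rot: [2.528, 1.863, -0.001]
ft_force: [0.6, -0.6, 0.3]
grip_width: 66.6
gripper_force: 0.0
```

```bash
python3 - <<'E'
from h import *
go((400,367,-1,73))
E
```

```text
t 7.8 at [400.  367.5  20.6] yaw 72.77 w 66.6 F [ 0.6 -0.6  0.3]
[-0.0012, 0.0004, 0.054] -0.0013
```

play_rows([
  [[0, 0, 0.03], 0, 0.78],
  [[0, 0, 0.054], 0, 0.78],
  [[0, 0, 0.054], 0, 0.78],
  [[0, 0, 0.054], 0, 0],
  [[0, 0, 0.054], 0, 0],
  [[0, 0, 0.054], 0, 0],
  [[0, 0, 0.054], 0, 0],
  [[0, 0, 0.054], 0, 0],
], grip_force=50)

```text
time: 8.65
tcp_pos: [399.4, 369.3, -0.5]
tcp_rot: [-2.527, -1.866, -0.002]
ft_force: [-0.9, 0.0, 6.6]
grip_width: 43.7
gripper_force: 51.8
```

```bash
python3 - <<'E'
from h import *
go()
E
```

```text
t 8.7 at [399.4 369.3  -0.5] yaw 72.9 w 43.7 F [-0.9  0.   6.6]
```

play_rows([
  [[0, 0, -0.03], 0, 0],
  [[0, 0, -0.1], 0, 0],
  [[0, 0, -0.2], 0, 0],
  [[0, 0, -0.3], 0, 0],
  [[0, 0, -0.35], 0, 0],
  [[0, 0, -0.35], 0, 0],
])

```text
time: 9.25
tcp_pos: [400.8, 370.2, 142.4]
tcp_rot: [2.528, 1.866, 0.01]
ft_force: [-0.1, 0.2, -0.5]
grip_width: 43.3
gripper_force: 51.3
```

```bash
python3 - <<'E'
from h import *
go((440,-10,150,0),(440,-100,130,-8))
E
```

```text
t 9.2 at [400.8 370.2 142.4] yaw 72.87 w 43.3 F [-0.1  0.2 -0.5]
[-0.8793, 0.3738, -0.0221] 0.4048
[-1.0946, 0.4399, 0.0271] 0.4493
```

play_rows([
  [[-0.8793, 0.3738, -0.022], 0.4048, 0],
  [[-0.8793, 0.3738, -0.022], 0.4048, 0],
  [[-0.8793, 0.3738, -0.022], 0.4048, 0],
  [[-0.8793, 0.3738, -0.022], 0.4048, 0],
  [[-0.8793, 0.3738, -0.022], 0.4048, 0],
  [[-0.8793, 0.3738, -0.022], 0.4048, 0],
  [[-0.8793, 0.3738, -0.022], 0.4048, 0],
  [[-0.8793, 0.3738, -0.022], 0.4048, 0],
  [[-0.8793, 0.3738, -0.022], 0.4048, 0],
  [[-0.8793, 0.3738, -0.022], 0.4048, 0],
])

```text
time: 10.25
tcp_pos: [437.9, -12.5, 146.9]
tcp_rot: [3.141, -0.004, -0.003]
ft_force: [0.4, 1.2, -0.0]
grip_width: 43.6
gripper_force: 51.3
```

```bash
python3 - <<'E'
from h import *
go((440,-90,130,-8))
E
```

```text
t 10.2 at [437.9 -12.5 146.9] yaw -0.14 w 43.6 F [ 0.4  1.2 -0. ]
[0.0058, 0.1936, 0.0424] 0.0437
```

play_rows([
  [[0.0058, 0.1936, 0.0424], 0.0437, 0],
  [[0.0058, 0.1936, 0.0424], 0.0437, 0],
  [[0.0058, 0.1936, 0.0424], 0.0437, 0],
  [[0.0058, 0.1936, 0.0424], 0.0437, 0],
])

```text
time: 10.65
tcp_pos: [440.5, -88.1, 130.0]
tcp_rot: [-3.134, 0.212, 0.002]
ft_force: [-0.3, 0.0, -0.9]
grip_width: 43.7
gripper_force: 51.4
```

```bash
cat >> h.py <<'E'
def avgpose(n=4):
    P=[]
    for _ in range(n): grab_frame("side");P.append(get_obs()["tcp_pos"])
    return np.mean(P,0)
E
python3 - <<'E'
from h import *
go()
p,D=snap("side","h1")
o=avgpose(3);c=proj(o);print(o.round(1),c.round(1),get_obs()["time"])
u,v=c.astype(int)
for q in comps("h1",(40,60,15),(95,255,255),(u-40,v-25,u+40,v+25),200):
    W=np.array([onz("side",*r,o[2]+6)[:2] for r in q[2]]);print(q[0],q[1],"x range at plane",W[:,0].min(),W[:,0].max(), "u",q[2].min(0),q[2].max(0))
cv2.imwrite("pics/z6.png",cv2.resize(p[v-30:v+30,u-40:u+40,::-1],(800,600),interpolation=cv2.INTER_CUBIC))
E
```

```text
t 10.7 at [440.5 -88.1 130. ] yaw -7.74 w 43.7 F [-0.3  0.  -0.9]
[441.  -87.2 130.6] [290.5 232.7] 10.85
[281.37159254 231.41780249] 43.5625 x range at plane 402.5857850462781 427.1147785281327 u [277.125 228.125] [285.375 234.625]
[301.3272159  230.37174132] 87.90625 x range at plane 451.3835056168971 491.42241410355473 u [294.625 226.875] [307.875 233.875]
```

View pics/z6.png

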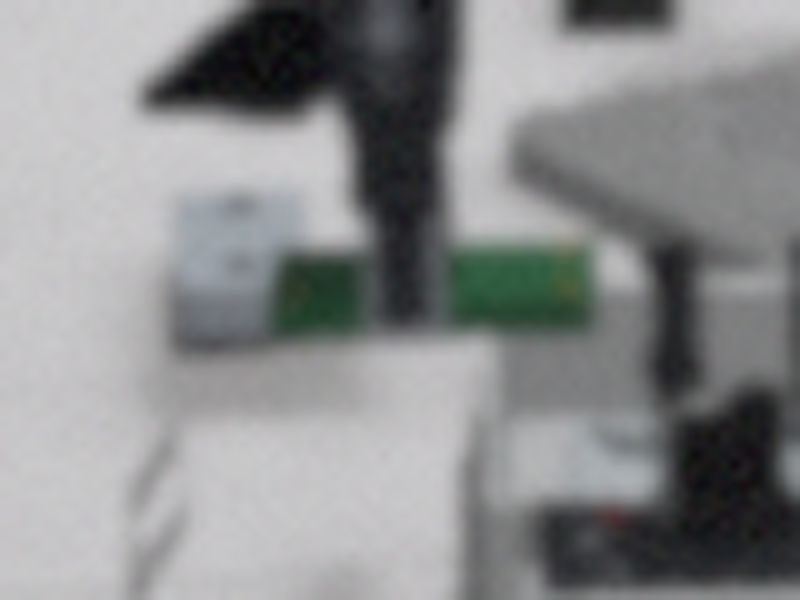

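The held plate spans crop x 275–591 with the finger at 406. The plate's centre therefore lies about 7.5 mm along tool +x from the TCP. I'll swing to the nest.

```bash
python3 - <<'E'
from h import *
a=np.radians(-6.55)
t=stn((552,24),-6.55,(0,-7.5,0));print(t)
go((t[0],t[1],130,83.45))
E
```

```text
[551.14447331  16.54895483   0.        ]
t 10.8 at [441.1 -87.3 130.7] yaw -7.67 w 43.9 F [-0.1  0.2 -1.8]
[0.2381, -0.2941, 0.0018] -0.5062
```

play_rows([
  [[0.1, -0.1, -0.05], -0.05, 0],
  [[0.2381, -0.2941, -0.05], -0.5062, 0],
  [[0.2381, -0.2941, -0.05], -0.5062, 0],
  [[0.2381, -0.2941, -0.05], -0.5062, 0],
  [[0.2381, -0.2941, -0.05], -0.5062, 0],
  [[0.2381, -0.2941, -0.05], -0.5062, 0],
  [[0.2381, -0.2941, -0.05], -0.5062, 0],
  [[0.2381, -0.2941, -0.05], -0.5062, 0],
  [[0.2381, -0.2941, -0.05], -0.5062, 0],
  [[0.2381, -0.2941, -0.05], -0.5062, 0],
])

```text
time: 11.85
tcp_pos: [551.2, 15.9, 150.8]
tcp_rot: [2.432, 1.989, 0.0]
ft_force: [-0.1, -0.7, -0.9]
grip_width: 43.4
gripper_force: 51.4
```

play_rows([
  [[0, 0, 0], -0.05, 0],
  [[0, 0, 0], -0.05, 0],
])

```text
time: 12.05
tcp_pos: [551.2, 15.7, 150.6]
tcp_rot: [-2.274, -2.167, -0.001]
ft_force: [0.4, -0.1, -1.5]
grip_width: 43.7
gripper_force: 51.4
```

```bash
python3 - <<'E'
from h import *
p=avgpose(3);print(p.round(1))
go((551.1,16.5,95,83.45))
E
```

```text
[551.3  15.3 150.6]
t 12.2 at [551.3  15.2 150.6] yaw 86.97 w 43.6 F [-0.2 -0.1 -0.6]
[0.0033, -0.0007, 0.1391] 0.0196
```

play_rows([
  [[0.0033, -0.0005, 0.07], 0.0196, 0],
  [[0.0033, -0.0005, 0.139], 0.0196, 0],
  [[0.0033, -0.0005, 0.139], 0.0196, 0],
  [[0.0033, -0.0005, 0.165], 0.0196, 0],
  [[0.0033, -0.0005, 0.165], 0.0196, 0],
])

```text
time: 12.7
tcp_pos: [551.3, 16.2, 84.5]
tcp_rot: [-2.343, -2.093, 0.0]
ft_force: [0.3, -0.8, 0.1]
grip_width: 43.8
gripper_force: 51.4
```

```bash
python3 - <<'E'
from h import *
p=avgpose(2);print(p.round(1))
go((551.1,16.5,76,83.45))
E
```

```text
[551.7  16.2  85.2]
t 12.8 at [551.8  16.2  85.4] yaw 83.55 w 43.4 F [ 0.5  0.3 -0.3]
[0.0004, -0.0019, 0.0235] 0.0006
```

play_rows([
  [[0, -0.001, 0.012], 0, 0],
  [[0, -0.001, 0.024], 0, 0],
  [[0, -0.001, 0.024], 0, 0],
])

```text
time: 13.1
tcp_pos: [550.5, 15.9, 74.5]
tcp_rot: [-2.342, -2.093, 0.001]
ft_force: [0.7, 0.5, -0.7]
grip_width: 43.4
gripper_force: 51.4
```

play_rows([
  [[0, 0, 0.008], 0, 0],
  [[0, 0, 0.016], 0, 0],
  [[0, 0, 0.016], 0, 0],
])

```text
time: 13.4
tcp_pos: [551.1, 16.7, 68.4]
tcp_rot: [-2.342, -2.094, -0.002]
ft_force: [0.0, 2.1, -1.4]
grip_width: 43.6
gripper_force: 51.7
```

play_rows([
  [[0.002, 0, 0.01], 0, 0],
  [[0.004, 0, 0.025], 0, 0],
  [[0.004, 0, 0.025], 0, 0],
])

```text
time: 13.7
tcp_pos: [550.2, 17.4, 57.5]
tcp_rot: [-2.342, -2.092, 0.003]
ft_force: [0.2, 0.4, -1.1]
grip_width: 43.9
gripper_force: 51.7
```

play_rows([
  [[0.006, 0, 0], 0, 0],
  [[0.012, 0, 0], 0, 0],
  [[0.012, 0, 0], 0, 0],
])

```text
time: 14.0
tcp_pos: [551.1, 20.7, 58.4]
tcp_rot: [2.343, 2.091, -0.005]
ft_force: [-0.6, -4.2, -1.2]
grip_width: 43.6
gripper_force: 51.7
```

play_rows([
  [[-0.01, 0, 0], 0, 0],
  [[-0.022, 0, 0], 0, 0],
  [[-0.022, 0, 0], 0, 0],
])

```text
time: 14.3
tcp_pos: [551.2, 16.7, 59.1]
tcp_rot: [-2.34, -2.093, -0.007]
ft_force: [0.4, 5.8, -2.3]
grip_width: 43.6
gripper_force: 51.6
```

play_rows([
  [[0.012, 0, 0], 0, 0],
  [[0.012, 0, 0.03], 0, 0],
  [[0.012, 0, 0.06], 0, 0],
  [[0.012, 0, 0.09], 0, 0],
  [[0.012, 0, 0.09], 0, 0],
])

```text
time: 14.8
tcp_pos: [549.4, 18.0, 20.1]
tcp_rot: [-2.341, -2.091, 0.005]
ft_force: [-0.0, 0.7, -1.3]
grip_width: 43.7
gripper_force: 51.7
```

play_rows([
  [[0, 0, 0.005], 0, 0],
  [[0, 0, 0.01], 0, 0],
  [[0, 0, 0.01], 0, 0],
])

```text
time: 15.1
tcp_pos: [551.2, 18.5, 18.6]
tcp_rot: [2.342, 2.093, 0.0]
ft_force: [0.4, -0.9, -0.2]
grip_width: 43.7
gripper_force: 51.7
```

play_rows([
  [[0, 0, 0.004], 0, 0],
  [[0, 0, 0.004], 0, 0],
])

```text
time: 15.3
tcp_pos: [551.5, 18.5, 17.5]
tcp_rot: [2.342, 2.093, 0.001]
ft_force: [-0.5, -0.5, 1.9]
grip_width: 43.5
gripper_force: 52.0
```

```bash
python3 - <<'E'
from h import *
print(avgpose(3).round(1));go()
E
```

```text
[551.5  18.5  17.5]
t 15.4 at [551.5  18.5  17.5] yaw 83.57 w 43.6 F [-0.5 -0.4  3.3]
```

play_rows([
  [[0, 0, 0], 0, 0.65],
  [[0, 0, 0], 0, 0.65],
  [[0, 0, 0], 0, 0.65],
  [[0, 0, -0.03], 0, 0.65],
  [[0, 0, -0.13], 0, 0.65],
  [[0, 0, -0.25], 0, 0.65],
  [[0, 0, -0.36], 0, 0.65],
  [[0, 0, -0.36], 0, 0.65],
])

```text
time: 16.25
tcp_pos: [555.0, 19.5, 167.8]
tcp_rot: [2.336, 2.088, 0.014]
ft_force: [0.7, -0.2, -0.0]
grip_width: 55.7
gripper_force: 0.0
```

```bash
cat >> h.py <<'E'
def cells(tag):
    box=(262,284,376,336)
    L=[onz("side",*c[0],8) for c in comps(tag,(0,0,118),(40,70,190),box,900) if 50<c[1]<220]
    for c in comps(tag,(8,110,60),(22,255,255),box,100):
        o=onz("side",*c[0],8);r=[]
        for l in L:
            d=(l-o)[:2]
            if 25<np.hypot(*d)<60: u=d/np.hypot(*d); r.append(((o[:2]+40*u).round(1).tolist(),np.hypot(*d).round(1),np.degrees(np.arctan2(u[1],u[0])).round(1)))
        print("tab",o[:2].round(1),r)
E
python3 - <<'E'
from h import *
p,D=snap("side","s6"); cells("s6")
u0,v0=300,212
for q in comps("s6",(40,60,15),(95,255,255),(u0,v0,345,262),30): print("green in nest",q[0].round(1),q[1],onz("side",*q[0],30).round(1))
go((518,-271.5,150,73),(518,-271.5,30,73))
E
```

```text
tab [ 481.6 -422.8] [([474.8, -383.3], np.float64(38.7), np.float64(99.7))]
tab [ 582.1 -377.3] [([571.1, -338.8], np.float64(36.4), np.float64(106.0))]
tab [ 395.1 -313.1] [([409.6, -275.8], np.float64(38.7), np.float64(68.7))]
tab [ 506.6 -310. ] [([519.3, -272.1], np.float64(39.1), np.float64(71.4))]
green in nest [328.8 246.1] 19.625 [566.2  37.9  30. ]
t 16.3 at [553.2  18.8 164.8] yaw 83.56 w 55.7 F [ 0.1 -0.6 -0. ]
[-0.7309, -0.0064, 0.0369] 0.0587
[-0.731, -0.0085, 0.3369] 0.0587
```

Cell 4 has been knocked to about (571,-339) and is now clear of the vise. I'll fetch the cell at (519,-272).

play_rows([
  [[-0.731, -0.0064, 0.0369], 0.0587, 0.78],
  [[-0.731, -0.0064, 0.0369], 0.0587, 0.78],
  [[-0.731, -0.0064, 0.0369], 0.0587, 0.78],
  [[-0.731, -0.0064, 0.0369], 0.0587, 0.78],
  [[-0.731, -0.0064, 0.0369], 0.0587, 0.78],
  [[-0.731, -0.0064, 0.0369], 0.0587, 0.78],
  [[-0.731, -0.0064, 0.0369], 0.0587, 0.78],
  [[-0.731, -0.0064, 0.2], 0.0587, 0.78],
  [[-0.731, -0.0064, 0.31], 0.0587, 0.78],
  [[-0.731, -0.0064, 0.31], 0.0587, 0.78],
])

```text
time: 17.3
tcp_pos: [511.0, -269.5, 31.2]
tcp_rot: [-2.516, -1.863, 0.008]
ft_force: [-1.4, 0.9, -0.4]
grip_width: 66.3
gripper_force: 0.0
```

```bash
python3 - <<'E'
from h import *
print(avgpose(2).round(1));go((519,-272,-1,72))
E
```

```text
[ 513.5 -270.    33.9]
t 17.4 at [ 514.5 -270.3   35.3] yaw 73.06 w 66.5 F [-0.   0.6  0.5]
[-0.001, 0.0123, 0.0907] 0.0059
```

play_rows([
  [[0, 0, 0], 0.005, 0.78],
  [[0, 0, 0], 0.005, 0.78],
  [[0, 0, 0], 0.005, 0.78],
])

```text
time: 17.7
tcp_pos: [517.1, -272.3, 39.1]
tcp_rot: [2.537, 1.847, 0.002]
ft_force: [0.6, 0.7, 0.6]
grip_width: 66.4
gripper_force: 0.0
```

```bash
python3 - <<'E'
from h import *
print(avgpose(2).round(1));go((519,-272,-0.5,72))
E
```

```text
[ 516.7 -272.3   38.6]
t 17.8 at [ 516.5 -272.2   38.4] yaw 72.1 w 66.4 F [-0.4  0.5  0. ]
[0.0025, 0.0055, 0.0973] 0.0005
```

play_rows([
  [[0.0025, 0.0055, 0.05], 0, 0.78],
  [[0.0025, 0.0055, 0.08], 0, 0.78],
  [[0.0025, 0.0055, 0.097], 0, 0.78],
  [[0.0025, 0.0055, 0.097], 0, 0.78],
  [[0.0025, 0.0055, 0.097], 0, 0],
  [[0.0025, 0.0055, 0.097], 0, 0],
  [[0.0025, 0.0055, 0.097], 0, 0],
  [[0.0025, 0.0055, 0.097], 0, 0],
  [[0.0025, 0.0055, 0.097], 0, 0],
], grip_force=40)

```text
time: 18.7
tcp_pos: [518.8, -271.7, -0.9]
tcp_rot: [2.539, 1.848, 0.001]
ft_force: [-1.0, 0.4, 6.2]
grip_width: 43.6
gripper_force: 40.6
```

play_rows([
  [[0, 0, -0.02], 0, 0],
  [[0, 0, -0.1], 0, 0],
  [[0, 0, -0.2], 0, 0],
  [[0, 0, -0.3], 0, 0],
  [[0, 0, -0.3], 0, 0],
  [[0, 0, -0.3], 0, 0],
])

```text
time: 19.3
tcp_pos: [518.4, -272.0, 119.2]
tcp_rot: [2.539, 1.847, 0.0]
ft_force: [-0.5, -0.3, -0.8]
grip_width: 43.4
gripper_force: 40.3
```

```bash
python3 - <<'E'
from h import *
print(avgpose(2).round(1));go((440,-90,130,-8))
E
```

```text
[ 517.3 -271.5  117.5]
t 19.4 at [ 517.1 -271.4  117.1] yaw 72.09 w 44.0 F [ 0.8 -0.1 -1. ]
[0.3722, -0.323, -0.0314] 0.4449
```

play_rows([
  [[0.3722, -0.323, -0.0314], 0.4449, 0],
  [[0.3722, -0.323, -0.0314], 0.4449, 0],
  [[0.3722, -0.323, -0.0314], 0.4449, 0],
  [[0.3722, -0.323, -0.0314], 0.4449, 0],
  [[0.3722, -0.323, -0.0314], 0.4449, 0],
  [[0.3722, -0.323, -0.0314], 0.4449, 0],
  [[0.3722, -0.323, -0.0314], 0.4449, 0],
  [[0.3722, -0.323, -0.0314], 0.4449, 0],
  [[0.3722, -0.323, -0.0314], 0.4449, 0],
  [[0.3722, -0.323, -0.0314], 0.4449, 0],
])

```text
time: 20.4
tcp_pos: [439.9, -89.9, 129.4]
tcp_rot: [-3.133, 0.225, 0.005]
ft_force: [0.1, 1.1, -0.5]
grip_width: 43.8
gripper_force: 40.3
```

play_rows([
  [[0, 0, 0], 0, 0],
  [[0, 0, 0], 0, 0],
  [[0, 0, 0], 0, 0],
])

```text
time: 20.7
tcp_pos: [440.7, -90.0, 130.2]
tcp_rot: [-3.134, 0.217, 0.002]
ft_force: [-0.4, -0.4, -1.5]
grip_width: 43.8
gripper_force: 40.4
```

```bash
cat >> h.py <<'E'
def held(tag):
    """orange tab of the held cell in tool axes"""
    snap("side",tag);o=avgpose(2);c=proj(o);u,v=c.astype(int);R=Ro.from_rotvec(get_obs()["tcp_rot"]).as_matrix()
    for q in comps(tag,(8,110,60),(22,255,255),(u-40,v-25,u+40,v+25),60):
        w=onz("side",*q[0],o[2]+8.5);print("tcp",o.round(1),"tab tool x,y",(R.T@(w-o))[:2].round(1),"area",q[1])
E
python3 - <<'E'
from h import *
held("h2")
t=stn((552.3,26.2),-6.55,(0,0,0));go((t[0],t[1],150,83.45))
p=cv2.imread("pics/h2.png");u,v=proj(get_obs()["tcp_pos"]).astype(int);cv2.imwrite("pics/z7.png",cv2.resize(p[v-30:v+30,u-40:u+40],(800,600),interpolation=cv2.INTER_CUBIC))
E
```

```text
t 20.9 at [440.9 -90.2 130.6] yaw -7.97 w 43.7 F [-0.  -0.4 -1.1]
[0.2355, -0.3268, -0.0486] -0.5079
```

View pics/z7.png

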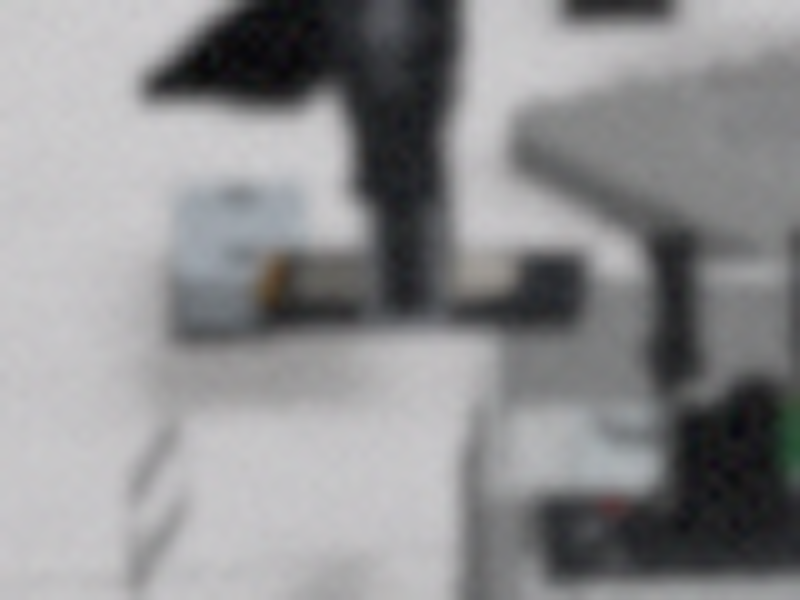

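The held cell spans crop x 262–581 with the finger at 408, so its centre is about +4 mm along tool x. The bench estimates are therefore about 4 mm low in y, and I'll shift the other cells likewise.

play_rows([
  [[0.1, -0.1, -0.0486], -0.05, 0],
  [[0.2358, -0.3168, -0.0486], -0.508, 0],
  [[0.2358, -0.3168, -0.0486], -0.508, 0],
  [[0.2358, -0.3168, -0.0486], -0.508, 0],
  [[0.2358, -0.3168, -0.0486], -0.508, 0],
  [[0.2358, -0.3168, -0.0486], -0.508, 0],
  [[0.2358, -0.3168, -0.0486], -0.508, 0],
  [[0.2358, -0.3168, -0.0486], -0.508, 0],
  [[0.2358, -0.3168, -0.0486], -0.508, 0],
  [[0.2358, -0.3168, -0.0486], -0.508, 0],
])

```text
time: 21.85
tcp_pos: [552.0, 22.1, 150.1]
tcp_rot: [-2.436, -1.984, 0.0]
ft_force: [0.1, 0.3, -1.0]
grip_width: 43.6
gripper_force: 40.4
```

play_rows([
  [[0, 0, 0], -0.025, 0],
  [[0, 0, 0.05], -0.025, 0],
  [[0, 0, 0.1], -0.025, 0],
  [[0, 0, 0.1], -0.025, 0],
  [[0, 0, 0.1], -0.025, 0],
])

```text
time: 22.35
tcp_pos: [552.0, 22.3, 110.3]
tcp_rot: [-2.362, -2.07, 0.0]
ft_force: [-0.3, -0.4, 0.5]
grip_width: 43.8
gripper_force: 40.4
```

```bash
python3 - <<'E'
from h import *
print(avgpose(3).round(1))
go((551.8,22.2,70,83.45))
E
```

```text
[552.7  22.5 111.1]
t 22.5 at [552.8  22.4 111.2] yaw 82.47 w 43.6 F [ 0.7 -0.6 -0.7]
[-0.0009, -0.0025, 0.1031] -0.0055
```

play_rows([
  [[0, -0.0025, 0.05], -0.0055, 0],
  [[0, -0.0025, 0.08], -0.0055, 0],
  [[0, -0.0025, 0.1], -0.0055, 0],
  [[0, -0.0025, 0.115], -0.0055, 0],
  [[0, -0.0025, 0.13], -0.0055, 0],
  [[0, -0.0025, 0.13], -0.0055, 0],
])

```text
time: 23.1
tcp_pos: [551.1, 22.7, 57.9]
tcp_rot: [2.342, 2.093, -0.0]
ft_force: [0.2, 0.6, -3.5]
grip_width: 43.7
gripper_force: 39.9
```

```bash
python3 - <<'E'
from h import *
print(avgpose(3).round(1))
go((551.8,22.2,32,83.45))
E
```

```text
[551.1  22.7  57.9]
t 23.2 at [551.1  22.7  58. ] yaw 83.52 w 43.7 F [ 1.1  0.8 -5.5]
[-0.001, 0.0019, 0.0649] 0.0004
```

play_rows([
  [[0, 0.0015, 0.02], 0, 0],
  [[0, 0.0015, 0.04], 0, 0],
  [[0, 0.0015, 0.06], 0, 0],
  [[0, 0.0015, 0.065], 0, 0],
  [[0, 0.0015, 0.067], 0, 0],
  [[0, 0.0015, 0.069], 0, 0],
  [[0, 0.0015, 0.069], 0, 0],
])

```text
time: 23.95
tcp_pos: [551.8, 22.4, 30.7]
tcp_rot: [2.345, 2.091, 0.0]
ft_force: [0.4, -0.1, 0.1]
grip_width: 43.6
gripper_force: 44.0
```

```bash
python3 - <<'E'
from h import *
print(avgpose(2).round(1))
go((551.8,22.2,32,83.45))
E
```

```text
[551.8  22.3  30.8]
t 24.1 at [551.8  22.3  30.8] yaw 83.45 w 43.9 F [ 0.2  0.4 -0. ]
[-0.0004, -0.0, -0.003] -0.0
```

play_rows([
  [[0, 0, 0.004], 0, 0],
  [[0, 0, 0.004], 0, 0],
  [[0, 0, 0.004], 0, 0.65],
  [[0, 0, 0.004], 0, 0.65],
  [[0, 0, 0.004], 0, 0.65],
  [[0, 0, -0.03], 0, 0.65],
  [[0, 0, -0.13], 0, 0.65],
  [[0, 0, -0.25], 0, 0.65],
  [[0, 0, -0.33], 0, 0.65],
  [[0, 0, -0.33], 0, 0.65],
])

```text
time: 25.05
tcp_pos: [554.7, 23.2, 168.3]
tcp_rot: [2.34, 2.087, 0.011]
ft_force: [0.6, 1.0, 0.1]
grip_width: 55.6
gripper_force: 0.0
```

```bash
python3 - <<'E'
from h import *
print(avgpose(3).round(1)); snap("side","s7"); cells("s7")
go((571.1,-335,110,106))
E
```

```text
[552.1  22.2 164.1]
tab [ 481.2 -422.8] [([475.1, -383.3], np.float64(39.0), np.float64(98.7))]
tab [ 583.2 -377.7] []
tab [ 395.3 -313.3] [([409.6, -275.9], np.float64(38.9), np.float64(69.1))]
t 25.2 at [550.9  22.  162. ] yaw 83.44 w 55.4 F [-0.8 -0.8 -0.3]
[-0.8809, 0.1523, 0.1302] -0.1253
```

```bash
python3 - <<'E'
from h import *
go((490,-180,130,92),(475.1,-379.5,60,98.9))
E
```

```text
t 25.2 at [550.9  22.  162. ] yaw 83.44 w 55.4 F [-0.8 -0.8 -0.3]
[-0.5191, -0.0934, 0.0804] -0.0475
[-1.0188, -0.0733, 0.2556] -0.0859
```

play_rows([
  [[-0.98, -0.075, 0.1], -0.0859, 0.78],
  [[-0.98, -0.075, 0.1], -0.0859, 0.78],
  [[-0.98, -0.075, 0.1], -0.0859, 0.78],
  [[-0.98, -0.075, 0.1], -0.0859, 0.78],
  [[-0.98, -0.075, 0.1], -0.0859, 0.78],
  [[-0.98, -0.075, 0.1], -0.0859, 0.78],
  [[-0.98, -0.075, 0.1], -0.0859, 0.78],
  [[-0.98, -0.075, 0.25], -0.0859, 0.78],
  [[-0.98, -0.075, 0.3], -0.0859, 0.78],
  [[-0.98, -0.075, 0.3], -0.0859, 0.78],
])

```text
time: 26.25
tcp_pos: [470.8, -364.0, 35.2]
tcp_rot: [-2.039, -2.372, 0.003]
ft_force: [-1.2, 0.4, -1.0]
grip_width: 66.6
gripper_force: 0.0
```

play_rows([
  [[0, 0, 0], 0, 0.78],
  [[0, 0, 0], 0, 0.78],
  [[0, 0, 0], 0, 0.78],
])

```text
time: 26.55
tcp_pos: [479.1, -362.8, 45.0]
tcp_rot: [2.037, 2.387, 0.001]
ft_force: [-0.0, -0.5, 0.5]
grip_width: 67.1
gripper_force: 0.0
```

```bash
python3 - <<'E'
from h import *
print(avgpose(3).round(1))
go((475.1,-379.5,-0.5,98.9))
E
```

```text
[ 478.5 -363.3   44.5]
t 26.7 at [ 478.1 -363.5   44.2] yaw 98.99 w 66.8 F [ 0.5 -0.1  0.2]
[-0.0382, -0.0139, 0.1118] 0.0005
```

play_rows([
  [[-0.0382, -0.0139, 0.04], 0, 0.78],
  [[-0.0382, -0.0139, 0.08], 0, 0.78],
  [[-0.0382, -0.0139, 0.112], 0, 0.78],
  [[-0.0382, -0.0139, 0.112], 0, 0.78],
  [[-0.0382, -0.0139, 0.112], 0, 0],
  [[-0.0382, -0.0139, 0.112], 0, 0],
  [[-0.0382, -0.0139, 0.112], 0, 0],
  [[-0.0382, -0.0139, 0.112], 0, 0],
  [[-0.0382, -0.0139, 0.112], 0, 0],
])

```text
time: 27.6
tcp_pos: [474.7, -379.5, -1.5]
tcp_rot: [2.041, 2.387, 0.001]
ft_force: [1.2, 1.8, 3.8]
grip_width: 44.2
gripper_force: 40.3
```

play_rows([
  [[0, 0, -0.02], 0, 0],
  [[0, 0, -0.1], 0, 0],
  [[0, 0, -0.2], 0, 0],
  [[0, 0, -0.3], 0, 0],
  [[0, 0, -0.38], 0, 0],
  [[0, 0, -0.38], 0, 0],
  [[0, 0, -0.38], 0, 0],
])

```text
time: 28.3
tcp_pos: [473.7, -380.1, 150.5]
tcp_rot: [2.042, 2.386, -0.001]
ft_force: [0.1, -0.8, -1.4]
grip_width: 43.8
gripper_force: 40.2
```

```bash
python3 - <<'E'
from h import *
print(avgpose(2).round(1));go((440,-90,130,-8))
E
```

```text
[ 473.  -379.6  148.9]
t 28.4 at [ 472.9 -379.5  148.6] yaw 98.89 w 43.7 F [ 0.2  0.2 -0.8]
[0.7276, 0.0308, 0.0474] 0.5939
```

play_rows([
  [[0.9713, 0.353, 0.02], 0.0858, 0],
  [[0.9713, 0.353, 0.02], 0.0858, 0],
  [[0.9713, 0.353, 0.02], 0.0858, 0],
  [[0.9713, 0.353, 0.02], 0.0858, 0],
  [[0.9713, 0.353, 0.02], 0.0858, 0],
  [[0.9713, 0.353, 0.02], 0.0858, 0],
  [[0.9713, 0.353, 0.02], 0.0858, 0],
  [[0.9713, 0.353, 0.02], 0.0858, 0],
  [[0.9713, 0.353, 0.02], 0.0858, 0],
  [[0.9713, 0.353, 0.02], 0.0858, 0],
])

```text
time: 29.4
tcp_pos: [552.5, 29.4, 140.6]
tcp_rot: [-2.336, -2.096, 0.001]
ft_force: [-0.2, 0.5, -0.5]
grip_width: 43.9
gripper_force: 40.2
```

play_rows([
  [[0, 0, 0], 0, 0],
  [[0, 0, 0.05], 0, 0],
  [[0, 0, 0.1], 0, 0],
  [[0, 0, 0.1], 0, 0],
  [[0, 0, 0.1], 0, 0],
])

```text
time: 29.9
tcp_pos: [553.0, 24.2, 101.6]
tcp_rot: [-2.347, -2.088, 0.002]
ft_force: [-0.0, 0.5, 0.6]
grip_width: 43.8
gripper_force: 40.2
```

```bash
python3 - <<'E'
from h import *
print(avgpose(3).round(1))
go((552.3,26.2,60,83.45))
E
```

```text
[553.8  25.1 102.5]
t 30.1 at [554.   25.4 102.7] yaw 83.4 w 43.9 F [ 0.8  0.1 -0.7]
[0.0015, -0.0045, 0.1068] -0.0003
```

play_rows([
  [[0.0015, -0.004, 0.03], 0, 0],
  [[0.0015, -0.004, 0.05], 0, 0],
  [[0.0015, -0.004, 0.065], 0, 0],
  [[0.0015, -0.004, 0.08], 0, 0],
  [[0.0015, -0.004, 0.095], 0, 0],
  [[0.0015, -0.004, 0.11], 0, 0],
  [[0.0015, -0.004, 0.11], 0, 0],
])

```text
time: 30.75
tcp_pos: [551.0, 26.8, 56.6]
tcp_rot: [-2.343, -2.091, 0.002]
ft_force: [0.9, 1.0, -0.8]
grip_width: 43.5
gripper_force: 44.3
```

```bash
python3 - <<'E'
from h import *
print(avgpose(3).round(1))
go((551.9,26,38,83.45))
E
```

```text
[551.6  26.9  57.4]
t 30.9 at [551.8  27.   57.7] yaw 83.48 w 43.7 F [-0.6 -0.5 -0.8]
[-0.0024, 0.0006, 0.0492] 0.0001
```

play_rows([
  [[-0.001, 0, 0.02], 0, 0],
  [[-0.001, 0, 0.04], 0, 0],
  [[-0.001, 0, 0.046], 0, 0],
  [[-0.001, 0, 0.049], 0, 0],
  [[-0.001, 0, 0.0505], 0, 0],
  [[-0.001, 0, 0.0505], 0, 0],
])

```text
time: 31.5
tcp_pos: [551.9, 26.6, 37.6]
tcp_rot: [2.344, 2.091, 0.0]
ft_force: [-0.7, -0.1, -0.0]
grip_width: 43.1
gripper_force: 44.3
```

play_rows([
  [[0, 0, 0], 0, 0],
  [[0, 0, 0], 0, 0.65],
  [[0, 0, 0], 0, 0.65],
  [[0, 0, 0], 0, 0.65],
  [[0, 0, -0.03], 0, 0.65],
  [[0, 0, -0.13], 0, 0.65],
  [[0, 0, -0.25], 0, 0.65],
  [[0, 0, -0.28], 0, 0.65],
  [[0, 0, -0.28], 0, 0.65],
])

```text
time: 32.4
tcp_pos: [553.4, 26.6, 152.5]
tcp_rot: [2.342, 2.088, 0.006]
ft_force: [0.1, -0.5, 0.1]
grip_width: 55.4
gripper_force: 0.0
```

```bash
python3 - <<'E'
from h import *
print(avgpose(3).round(1)); snap("side","s8"); cells("s8")
go((409.6,-272,60,69))
E
```

```text
[551.3  26.  149.3]
tab [ 583.1 -377.6] []
tab [ 395.3 -313.3] [([409.5, -275.9], np.float64(38.9), np.float64(69.3))]
t 32.6 at [550.6  26.1 148.1] yaw 83.47 w 55.4 F [-0.4  0.4  0.3]
[-0.7804, -0.2647, 0.2214] 0.0804
```

play_rows([
  [[-0.7804, -0.2647, 0.02], 0.0804, 0.78],
  [[-0.7804, -0.2647, 0.02], 0.0804, 0.78],
  [[-0.7804, -0.2647, 0.02], 0.0804, 0.78],
  [[-0.7804, -0.2647, 0.02], 0.0804, 0.78],
  [[-0.7804, -0.2647, 0.02], 0.0804, 0.78],
  [[-0.7804, -0.2647, 0.02], 0.0804, 0.78],
  [[-0.7804, -0.2647, 0.02], 0.0804, 0.78],
  [[-0.7804, -0.2647, 0.15], 0.0804, 0.78],
  [[-0.7804, -0.2647, 0.26], 0.0804, 0.78],
  [[-0.7804, -0.2647, 0.26], 0.0804, 0.78],
])

```text
time: 33.6
tcp_pos: [405.8, -268.9, 39.4]
tcp_rot: [-2.578, -1.771, 0.007]
ft_force: [-0.9, 0.4, 0.3]
grip_width: 66.2
gripper_force: 0.0
```

play_rows([
  [[0, 0, 0], 0, 0.78],
  [[0, 0, 0], 0, 0.78],
  [[0, 0, 0], 0, 0.78],
])

```text
time: 33.9
tcp_pos: [412.6, -272.2, 47.7]
tcp_rot: [2.585, 1.778, 0.002]
ft_force: [-0.1, 0.0, 0.7]
grip_width: 66.5
gripper_force: 0.0
```

```bash
python3 - <<'E'
from h import *
print(avgpose(3).round(1))
go((409.6,-272,-0.7,69.2))
E
```

```text
[ 412.1 -272.3   47.4]
t 34.0 at [ 411.8 -272.2   47.1] yaw 69.0 w 66.7 F [-0.4 -0.3 -0.4]
[-0.0013, -0.0058, 0.1195] -0.0011
```

play_rows([
  [[-0.0013, -0.0058, 0.04], 0, 0.78],
  [[-0.0013, -0.0058, 0.08], 0, 0.78],
  [[-0.0013, -0.0058, 0.12], 0, 0.78],
  [[-0.0013, -0.0058, 0.12], 0, 0.78],
  [[-0.0013, -0.0058, 0.12], 0, 0],
  [[-0.0013, -0.0058, 0.12], 0, 0],
  [[-0.0013, -0.0058, 0.12], 0, 0],
  [[-0.0013, -0.0058, 0.12], 0, 0],
  [[-0.0013, -0.0058, 0.12], 0, 0],
])

```text
time: 34.95
tcp_pos: [409.5, -271.6, -1.2]
tcp_rot: [2.587, 1.778, 0.001]
ft_force: [-1.6, 0.6, 6.5]
grip_width: 43.7
gripper_force: 41.4
```

play_rows([
  [[0, 0, -0.02], 0, 0],
  [[0, 0, -0.1], 0, 0],
  [[0, 0, -0.2], 0, 0],
  [[0, 0, -0.3], 0, 0],
  [[0, 0, -0.37], 0, 0],
  [[0, 0, -0.37], 0, 0],
  [[0, 0, -0.37], 0, 0],
])

```text
time: 35.65
tcp_pos: [408.5, -271.8, 146.3]
tcp_rot: [2.588, 1.778, -0.001]
ft_force: [-0.5, -0.7, -1.4]
grip_width: 43.6
gripper_force: 41.0
```

```bash
python3 - <<'E'
from h import *
print(avgpose(2).round(1));go((552.0,26,140,83.45))
E
```

```text
[ 407.8 -271.2  145. ]
t 35.8 at [ 407.7 -271.   144.7] yaw 68.98 w 43.6 F [ 0.1  0.  -0. ]
[0.8225, 0.0704, 0.0119] -0.0804
```

play_rows([
  [[0.8225, 0.0704, 0], -0.0804, 0],
  [[0.8225, 0.0704, 0], -0.0804, 0],
  [[0.8225, 0.0704, 0], -0.0804, 0],
  [[0.8225, 0.0704, 0], -0.0804, 0],
  [[0.8225, 0.0704, 0], -0.0804, 0],
  [[0.8225, 0.0704, 0], -0.0804, 0],
  [[0.8225, 0.0704, 0], -0.0804, 0],
  [[0.8225, 0.0704, 0], -0.0804, 0],
  [[0.8225, 0.0704, 0.01], -0.0804, 0],
  [[0.8225, 0.0704, 0.01], -0.0804, 0],
])

```text
time: 36.75
tcp_pos: [551.5, 24.1, 139.8]
tcp_rot: [-2.345, -2.088, 0.005]
ft_force: [-0.1, -0.4, -0.7]
grip_width: 43.7
gripper_force: 41.0
```

play_rows([
  [[0, 0, 0], 0, 0],
  [[0, 0, 0.05], 0, 0],
  [[0, 0, 0.1], 0, 0],
  [[0, 0, 0.1], 0, 0],
  [[0, 0, 0.1], 0, 0],
])

```text
time: 37.25
tcp_pos: [552.7, 25.0, 101.8]
tcp_rot: [-2.345, -2.09, 0.001]
ft_force: [-0.1, 0.4, -0.8]
grip_width: 44.0
gripper_force: 41.0
```

```bash
python3 - <<'E'
from h import *
print(avgpose(3).round(1))
go((552,26.2,60,83.45))
E
```

```text
[553.5  25.4 102.5]
t 37.4 at [553.6  25.5 102.7] yaw 83.44 w 43.5 F [ 0.5 -0.4 -0.5]
[0.0012, -0.0044, 0.1067] -0.0001
```

play_rows([
  [[0.0015, -0.004, 0.03], 0, 0],
  [[0.0015, -0.004, 0.05], 0, 0],
  [[0.0015, -0.004, 0.065], 0, 0],
  [[0.0015, -0.004, 0.08], 0, 0],
  [[0.0015, -0.004, 0.095], 0, 0],
  [[0.0015, -0.004, 0.105], 0, 0],
  [[0.0015, -0.004, 0.105], 0, 0],
])

```text
time: 38.1
tcp_pos: [551.0, 26.5, 58.9]
tcp_rot: [-2.344, -2.091, 0.001]
ft_force: [-0.8, -0.2, -0.4]
grip_width: 43.6
gripper_force: 41.0
```

```bash
python3 - <<'E'
from h import *
print(avgpose(3).round(1))
go((551.9,26.4,45.6,83.45))
E
```

```text
[551.4  26.6  59.6]
t 38.2 at [551.6  26.6  59.8] yaw 83.47 w 43.7 F [ 0.1  0.4 -0.4]
[-0.0004, 0.0008, 0.0354] 0.0001
```

play_rows([
  [[0, 0.0005, 0.015], 0, 0],
  [[0, 0.0005, 0.028], 0, 0],
  [[0, 0.0005, 0.033], 0, 0],
  [[0, 0.0005, 0.0355], 0, 0],
  [[0, 0.0005, 0.0355], 0, 0],
  [[0, 0.0005, 0.0355], 0, 0],
])

```text
time: 38.85
tcp_pos: [551.7, 26.6, 45.5]
tcp_rot: [2.344, 2.091, 0.0]
ft_force: [-0.7, -0.1, -0.4]
grip_width: 43.5
gripper_force: 41.0
```

play_rows([
  [[0, 0, 0], 0, 0.65],
  [[0, 0, 0], 0, 0.65],
  [[0, 0, 0], 0, 0.65],
  [[0, 0, -0.03], 0, 0.65],
  [[0, 0, -0.13], 0, 0.65],
  [[0, 0, -0.23], 0, 0.65],
  [[0, 0, -0.26], 0, 0.65],
  [[0, 0, -0.26], 0, 0.65],
  [[0, 0, -0.26], 0, 0.65],
])

```text
time: 39.75
tcp_pos: [551.0, 26.1, 149.0]
tcp_rot: [-2.345, -2.091, 0.002]
ft_force: [-0.1, -0.3, -0.3]
grip_width: 55.4
gripper_force: 0.0
```

```bash
python3 - <<'E'
from h import *
print(avgpose(2).round(1)); p,D=snap("side","s9"); cells("s9")
a=cv2.resize(p[290:340,320:400,::-1],(640,400),interpolation=cv2.INTER_CUBIC);b=cv2.resize(p[215:255,295:375,::-1],(640,320)[:2],interpolation=cv2.INTER_CUBIC)[:200]
cv2.imwrite("pics/z8.png",np.vstack([a,b]))
go((571,-335,110,106))
E
```

```text
[550.6  26.1 148.1]
tab [ 583.4 -377.6] []
t 39.9 at [550.6  26.3 147.9] yaw 83.47 w 55.6 F [ 0.3 -0.3  0. ]
[-0.8916, 0.1537, 0.0947] -0.1252
```

View pics/z8.png

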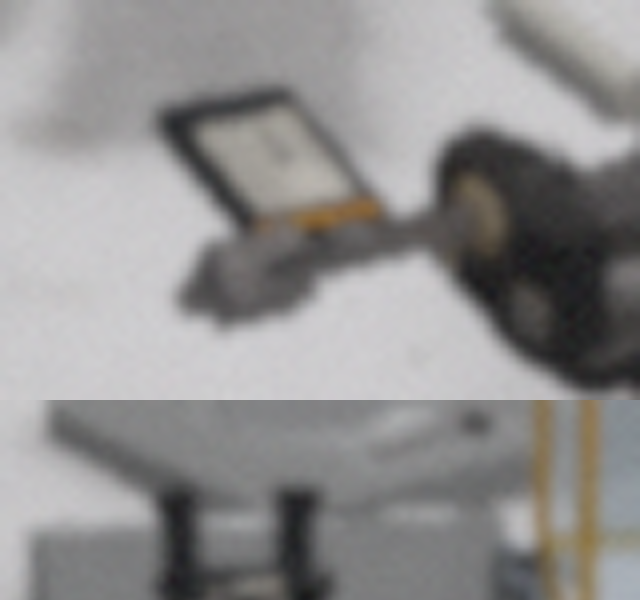

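Cell 4 is clear except its near-left corner. The far corners are at crop (160,110) and (290,90), and the label centre is at about (273,163). The nest shows a cell between the guides.

```bash
python3 - <<'E'
from h import *
f=lambda X,Y:onz("side",320+(X+.5)/8-.5,290+(Y+.5)/8-.5,8)[:2]
fl,fr,nr,lab,orr=f(160,110),f(290,90),f(385,212),f(273,163),f(320,216)
for a in(fl,fr,nr,lab,orr): print(a.round(1))
ax=fr-nr;print("len",np.hypot(*ax),"yaw",np.degrees(np.arctan2(ax[1],ax[0])),"width",np.hypot(*(fr-fl)),np.degrees(np.arctan2(*(fr-fl)[::-1]))+90)
ax=lab-orr;print("lab-tab",np.hypot(*ax),np.degrees(np.arctan2(ax[1],ax[0])))
E
```

```text
[ 541.6 -298.5]
[ 585.1 -292.8]
[ 598.  -378.3]
[ 570.3 -340.6]
[ 578.  -377.1]
len 86.47594733049034 yaw 98.58079227131573 width 43.870634075399124 97.50306254880499
lab-tab 37.23204650459943 101.8310832631562
```

play_rows([
  [[-0.893, 0.1518, 0], -0.0891, 0.78],
  [[-0.893, 0.1518, 0], -0.0891, 0.78],
  [[-0.893, 0.1518, 0], -0.0891, 0.78],
  [[-0.893, 0.1518, 0], -0.0891, 0.78],
  [[-0.893, 0.1518, 0], -0.0891, 0.78],
  [[-0.893, 0.1518, 0], -0.0891, 0.78],
  [[-0.893, 0.1518, 0], -0.0891, 0.78],
  [[-0.893, 0.1518, 0.1], -0.0891, 0.78],
  [[-0.893, 0.1518, 0.2], -0.0891, 0.78],
  [[-0.893, 0.1518, 0.26], -0.0891, 0.78],
])

```text
time: 40.9
tcp_pos: [568.5, -335.2, 40.4]
tcp_rot: [-2.028, -2.392, 0.002]
ft_force: [0.3, 1.0, -0.4]
grip_width: 66.6
gripper_force: 0.0
```

play_rows([
  [[0, 0, 0], 0, 0.78],
  [[0, 0, 0], 0, 0.78],
  [[0, 0, 0], 0, 0.78],
])

```text
time: 41.2
tcp_pos: [572.6, -335.2, 46.9]
tcp_rot: [2.028, 2.397, 0.001]
ft_force: [0.6, 0.6, -0.0]
grip_width: 66.6
gripper_force: 0.0
```

```bash
python3 - <<'E'
from h import *
print(avgpose(2).round(1)); snap("side","s10")
go((570.3,-335.5,-0.7,99.5))
E
```

```text
[ 572.5 -335.5   47.2]
t 41.4 at [ 572.2 -335.6   47.1] yaw 99.52 w 66.8 F [ 0.3 -0.   0.6]
[0.0013, -0.0049, 0.1195] 0.0001
```

play_rows([
  [[0.001, -0.004, 0.04], 0, 0.78],
  [[0.001, -0.004, 0.08], 0, 0.78],
  [[0.001, -0.004, 0.12], 0, 0.78],
  [[0.001, -0.004, 0.12], 0, 0.78],
  [[0.001, -0.004, 0.12], 0, 0],
  [[0.001, -0.004, 0.12], 0, 0],
  [[0.001, -0.004, 0.12], 0, 0],
  [[0.001, -0.004, 0.12], 0, 0],
  [[0.001, -0.004, 0.12], 0, 0],
])

```text
time: 42.25
tcp_pos: [570.6, -335.0, -1.7]
tcp_rot: [2.028, 2.397, 0.001]
ft_force: [1.6, 1.0, 5.9]
grip_width: 43.8
gripper_force: 44.2
```

play_rows([
  [[0, 0, -0.02], 0, 0],
  [[0, 0, -0.1], 0, 0],
  [[0, 0, -0.2], 0, 0],
  [[0, 0, -0.3], 0, 0],
  [[0, 0, -0.37], 0, 0],
  [[0, 0, -0.37], 0, 0],
  [[0, 0, -0.37], 0, 0],
])

```text
time: 42.95
tcp_pos: [569.2, -335.5, 145.7]
tcp_rot: [2.03, 2.397, -0.001]
ft_force: [0.2, 0.3, -1.3]
grip_width: 43.9
gripper_force: 40.9
```

```bash
python3 - <<'E'
from h import *
print(avgpose(2).round(1));go((552.0,26.4,140,83.45),(440,-90,130,-8))
E
```

```text
[ 568.5 -335.1  144.2]
t 43.0 at [ 568.4 -335.   143.9] yaw 99.49 w 43.8 F [0.2 0.4 1.3]
[0.898, 0.1087, 0.0106] 0.0891
[0.6571, -0.2154, 0.0361] 0.5972
```

play_rows([
  [[0.898, 0.1087, 0], 0.0891, 0],
  [[0.898, 0.1087, 0], 0.0891, 0],
  [[0.898, 0.1087, 0], 0.0891, 0],
  [[0.898, 0.1087, 0], 0.0891, 0],
  [[0.898, 0.1087, 0], 0.0891, 0],
  [[0.898, 0.1087, 0], 0.0891, 0],
  [[0.898, 0.1087, 0], 0.0891, 0],
  [[0.898, 0.1087, 0], 0.0891, 0],
  [[0.898, 0.1087, 0], 0.0891, 0],
  [[0.898, 0.1087, 0], 0.0891, 0],
])

```text
time: 44.05
tcp_pos: [552.8, 24.7, 144.3]
tcp_rot: [-2.345, -2.09, 0.003]
ft_force: [-0.3, -0.3, -0.3]
grip_width: 43.8
gripper_force: 40.9
```

play_rows([
  [[0, 0, 0], 0, 0],
  [[0, 0, 0.05], 0, 0],
  [[0, 0, 0.11], 0, 0],
  [[0, 0, 0.11], 0, 0],
  [[0, 0, 0.11], 0, 0],
])

```text
time: 44.55
tcp_pos: [553.2, 25.0, 101.3]
tcp_rot: [-2.346, -2.089, 0.001]
ft_force: [1.0, 0.3, -0.2]
grip_width: 43.7
gripper_force: 40.9
```

```bash
python3 - <<'E'
from h import *
print(avgpose(3).round(1))
go((552,26.4,70,83.45))
E
```

```text
[553.9  25.7 102.3]
t 44.7 at [554.   25.9 102.5] yaw 83.42 w 43.9 F [ 0.6 -0.3 -0.3]
[0.0006, -0.0054, 0.0813] -0.0002
```

play_rows([
  [[0.001, -0.004, 0.03], 0, 0],
  [[0.001, -0.004, 0.045], 0, 0],
  [[0.001, -0.004, 0.055], 0, 0],
  [[0.001, -0.004, 0.065], 0, 0],
  [[0.001, -0.004, 0.075], 0, 0],
  [[0.001, -0.004, 0.085], 0, 0],
  [[0.001, -0.004, 0.085], 0, 0],
])

```text
time: 45.4
tcp_pos: [551.3, 26.8, 66.8]
tcp_rot: [-2.344, -2.091, 0.001]
ft_force: [-0.1, 0.7, -0.0]
grip_width: 43.6
gripper_force: 41.0
```

```bash
python3 - <<'E'
from h import *
print(avgpose(3).round(1))
go((551.9,26.4,53.6,83.45))
E
```

```text
[551.6  27.   67.3]
t 45.5 at [551.7  27.   67.5] yaw 83.48 w 43.9 F [0.4 0.3 0.7]
[-0.0014, 0.0005, 0.0347] 0.0001
```

Free of contact below the flares. I'll lower, release and go for the block.

play_rows([
  [[-0.0005, 0.0005, 0.015], 0, 0],
  [[-0.0005, 0.0005, 0.028], 0, 0],
  [[-0.0005, 0.0005, 0.033], 0, 0],
  [[-0.0005, 0.0005, 0.035], 0, 0],
  [[-0.0005, 0.0005, 0.035], 0, 0],
  [[-0.0005, 0.0005, 0.035], 0, 0],
])

```text
time: 46.15
tcp_pos: [551.9, 26.7, 53.4]
tcp_rot: [2.344, 2.091, 0.0]
ft_force: [0.1, -0.2, -1.2]
grip_width: 44.0
gripper_force: 41.0
```

play_rows([
  [[0, 0, 0], 0, 0.65],
  [[0, 0, 0], 0, 0.65],
  [[0, 0, 0], 0, 0.65],
  [[0, 0, -0.03], 0, 0.65],
  [[0, 0, -0.13], 0, 0.65],
  [[0, 0, -0.23], 0, 0.65],
  [[0, 0, -0.26], 0, 0.65],
  [[0, 0, -0.26], 0, 0.65],
  [[0, 0, -0.26], 0, 0.65],
])

```text
time: 47.05
tcp_pos: [551.3, 26.2, 156.9]
tcp_rot: [-2.345, -2.091, 0.002]
ft_force: [-0.4, -0.9, -0.6]
grip_width: 55.9
gripper_force: 0.0
```

```bash
python3 - <<'E'
from h import *
print(avgpose(2).round(1)); p,D=snap("side","s11")
a=cv2.resize(p[212:252,255:295,::-1],(400,400),interpolation=cv2.INTER_CUBIC);b=cv2.resize(p[220:260,304:344,::-1],(400,400),interpolation=cv2.INTER_CUBIC)
cv2.imwrite("pics/z9.png",np.hstack([a,b]))
go()
E
```

```text
[550.8  26.3 156.1]
t 47.2 at [550.8  26.5 155.9] yaw 83.47 w 55.4 F [ 0.5 -0.  -1.5]
```

View pics/z9.png

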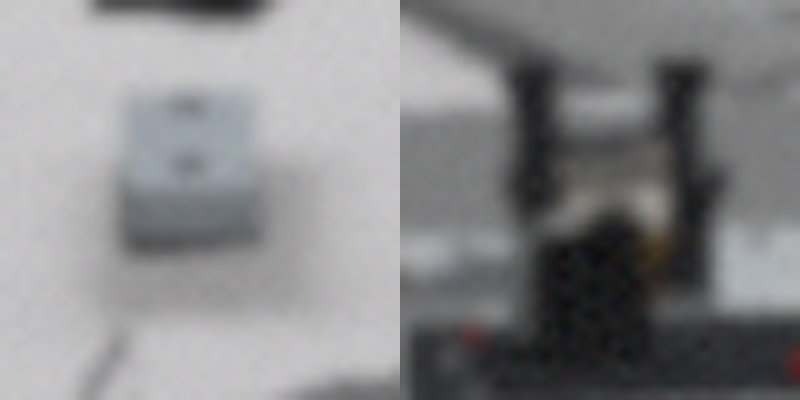

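The block's top face runs from crop (122,95)/(252,92) to (122,190)/(260,187), with holes at (187,107) and (185,163). The nest shows the top cell flat between the guides, orange at the near end.

```bash
python3 - <<'E'
from h import *
f=lambda X,Y,z=25:onz("side",255+(X+.5)/10-.5,212+(Y+.5)/10-.5,z)[:2]
P=[f(122,95),f(252,92),f(260,187),f(122,190),f(187,107),f(185,163),f(126,247,0),f(258,241,0)]
for a in P: print(a.round(1))
print("c",np.mean(P[:4],0),"holes mid",(P[4]+P[5])/2,"hole yaw",np.degrees(np.arctan2(*(P[4]-P[5])[::-1])), "sides",[np.degrees(np.arctan2(*(a-b)[::-1])) for a,b in((P[0],P[3]),(P[1],P[2]))],"ends",[90+np.degrees(np.arctan2(*(a-b)[::-1])) for a,b in((P[1],P[0]),(P[2],P[3]),(P[7],P[6]))])
E
```

```text
[393.5 319.5]
[437.8 313.1]
[432.9 219.7]
[387.9 226.4]
[414.7 302.6]
[410.2 247.7]
[388.6 239. ]
[432.3 235.4]
c [413.04007952 269.7041212 ] holes mid [412.42870712 275.17364874] hole yaw 85.29946916345988 sides [np.float64(86.54450000138439), np.float64(87.04976817611752)] ends [np.float64(81.79477311829771), np.float64(81.56380248420001), np.float64(85.35207442914384)]
```

play_rows([
  [[0.583, -0.4135, 0], -0.0113, 0.8],
  [[0.583, -0.4135, 0], -0.0113, 0.8],
  [[0.583, -0.4135, 0], -0.0113, 0.8],
  [[0.583, -0.4135, 0], -0.0113, 0.8],
  [[0.583, -0.4135, 0], -0.0113, 0.8],
  [[0.583, -0.4135, 0], -0.0113, 0.8],
  [[0.583, -0.4135, 0.1], -0.0113, 0.8],
  [[0.583, -0.4135, 0.2], -0.0113, 0.8],
  [[0.583, -0.4135, 0.27], -0.0113, 0.8],
  [[0.583, -0.4135, 0.27], -0.0113, 0.8],
])

```text
time: 48.2
tcp_pos: [410.8, 275.4, 45.4]
tcp_rot: [-2.304, -2.132, 0.014]
ft_force: [-0.4, -1.1, 0.2]
grip_width: 68.5
gripper_force: 0.0
```

play_rows([
  [[0, 0, 0], 0, 0.8],
  [[0, 0, 0], 0, 0.8],
  [[0, 0, 0], 0, 0.8],
])

```text
time: 48.5
tcp_pos: [414.9, 277.7, 50.7]
tcp_rot: [2.307, 2.132, 0.004]
ft_force: [-0.1, 0.4, -0.7]
grip_width: 68.4
gripper_force: 0.0
```

```bash
python3 - <<'E'
from h import *
print(avgpose(2).round(1))
go((413,277,3.5,85.5))
E
```

```text
[414.9 277.4  50.6]
t 48.6 at [414.8 277.4  50.5] yaw 85.47 w 68.0 F [ 0.  -1.1 -0.3]
[-0.0014, -0.0046, 0.1175] -0.0001
```

play_rows([
  [[0, -0.004, 0.04], 0, 0.8],
  [[0, -0.004, 0.08], 0, 0.8],
  [[0, -0.004, 0.117], 0, 0.8],
  [[0, -0.004, 0.117], 0, 0.8],
  [[0, -0.004, 0.117], 0, 0],
  [[0, -0.004, 0.117], 0, 0],
  [[0, -0.004, 0.117], 0, 0],
  [[0, -0.004, 0.117], 0, 0],
  [[0, -0.004, 0.117], 0, 0],
  [[0, -0.004, 0.117], 0, 0],
], grip_force=100)

```text
time: 49.6
tcp_pos: [412.9, 277.8, 3.4]
tcp_rot: [2.306, 2.133, 0.002]
ft_force: [-0.7, -0.6, 5.3]
grip_width: 43.1
gripper_force: 103.2
```

play_rows([
  [[0, 0, -0.02], 0, 0],
  [[0, 0, -0.08], 0, 0],
  [[0, 0, -0.16], 0, 0],
  [[0, 0, -0.17], 0.5194, 0],
  [[0, 0, -0.17], 0.5194, 0],
  [[0, 0, -0.17], 0.5194, 0],
  [[0, 0, -0.17], 0.5194, 0],
  [[0, 0, -0.17], 0.5194, 0],
  [[0, 0, -0.17], 0.5194, 0],
  [[0, 0, -0.17], 0.5194, 0],
])

```text
time: 50.6
tcp_pos: [411.7, 276.8, 70.4]
tcp_rot: [3.067, 0.68, -0.002]
ft_force: [0.8, -0.6, -6.3]
grip_width: 42.8
gripper_force: 103.6
```

play_rows([
  [[0, 0, 0], 0.185, 0],
  [[0, 0, 0], 0.185, 0],
  [[0, 0, 0], 0.185, 0],
  [[0, 0, 0], 0.185, 0],
  [[0, 0, 0], 0.185, 0],
  [[0, 0, 0], 0.185, 0],
])

```text
time: 51.2
tcp_pos: [411.9, 277.2, 70.5]
tcp_rot: [3.134, -0.212, -0.001]
ft_force: [0.8, 0.0, -6.0]
grip_width: 43.2
gripper_force: 103.4
```

```bash
python3 - <<'E'
from h import *
p,D=snap("side","h3");o=avgpose(3);go()
print(o.round(1))
R=Ro.from_rotvec(get_obs()["tcp_rot"]).as_matrix();b=o+R@np.array([0,22.5,0]) # near face centre
g=cv2.cvtColor(p,cv2.COLOR_RGB2GRAY)
for dz in(0,5,10,15,20):
    c=proj(b+[0,0,dz]);u,v=c;print(dz,c.round(1),g[int(round(v)),int(u)-25:int(u)+26].tolist())
E
```

```text
t 51.4 at [412.3 277.1  70.5] yaw -7.89 w 42.9 F [ 0.2 -0.7 -5.3]
[412.2 277.2  70.5]
0 [271.9 214.3] [195, 197, 198, 197, 197, 198, 198, 196, 198, 199, 194, 174, 144, 114, 107, 100, 104, 106, 106, 109, 107, 106, 106, 103, 104, 104, 109, 107, 107, 107, 100, 101, 106, 107, 110, 114, 113, 117, 137, 164, 189, 196, 196, 198, 197, 196, 196, 198, 196, 195, 196]
5 [271.8 212.9] [194, 197, 196, 197, 198, 196, 196, 197, 198, 198, 191, 177, 143, 118, 108, 107, 103, 102, 99, 100, 102, 100, 98, 91, 82, 77, 78, 88, 92, 94, 96, 97, 98, 97, 99, 99, 101, 107, 126, 160, 184, 196, 197, 197, 197, 197, 198, 197, 198, 198, 197]
10 [271.7 211.4] [198, 196, 196, 198, 197, 198, 197, 199, 198, 197, 190, 170, 140, 114, 111, 108, 111, 107, 111, 109, 109, 107, 103, 89, 62, 47, 44, 60, 81, 103, 106, 112, 110, 110, 110, 111, 112, 115, 126, 154, 185, 197, 196, 196, 197, 199, 198, 198, 197, 197, 198]
15 [271.6 210. ] [197, 196, 195, 200, 199, 198, 198, 198, 198, 197, 193, 173, 139, 115, 110, 111, 108, 114, 111, 111, 112, 107, 103, 87, 60, 41, 40, 59, 83, 102, 110, 116, 114, 113, 113, 113, 112, 116, 124, 153, 183, 195, 197, 198, 197, 199, 196, 198, 198, 197, 198]
20 [271.5 208.6] [194, 197, 198, 196, 197, 197, 199, 200, 197, 198, 192, 172, 138, 114, 111, 108, 109, 108, 107, 108, 108, 107, 103, 87, 60, 37, 43, 56, 89, 106, 121, 125, 125, 127, 126, 125, 124, 125, 127, 143, 173, 190, 195, 196, 195, 196, 197, 198, 198, 198, 198]
```

play_rows([
  [[0, 0, -0.11], -0.05, 0],
  [[0.05, 0.05, -0.2], -0.1, 0],
  [[0.4322, 0.5703, -0.2], -0.5075, 0],
  [[0.4322, 0.5703, -0.2], -0.5075, 0],
  [[0.4322, 0.5703, -0.2], -0.5075, 0],
  [[0.4322, 0.5703, -0.2], -0.5075, 0],
  [[0.4322, 0.5703, -0.2], -0.5075, 0],
  [[0.4322, 0.5703, -0.2], -0.5075, 0],
  [[0.4322, 0.5703, -0.2], -0.5075, 0],
  [[0.4322, 0.5703, -0.2], -0.5075, 0],
])

```text
time: 52.4
tcp_pos: [552.0, 25.6, 150.1]
tcp_rot: [-2.486, -1.919, 0.001]
ft_force: [0.3, 1.0, -4.9]
grip_width: 43.0
gripper_force: 105.3
```

play_rows([
  [[0, 0, 0], -0.035, 0],
  [[0, 0, 0.04], -0.035, 0],
  [[0, 0, 0.11], -0.035, 0],
  [[0, 0, 0.11], -0.035, 0],
  [[0, 0, 0.11], -0.035, 0],
  [[0, 0, 0.11], -0.035, 0],
])

```text
time: 53.0
tcp_pos: [552.7, 27.8, 107.3]
tcp_rot: [2.381, 2.048, 0.002]
ft_force: [0.5, 0.8, -5.3]
grip_width: 42.7
gripper_force: 105.1
```

```bash
python3 - <<'E'
from h import *
print(avgpose(3).round(1))
go((552,27.5,78,83.45))
E
```

```text
[552.8  27.7 107.6]
t 53.1 at [552.8  27.6 107.6] yaw 81.41 w 42.7 F [ 0.4  0.5 -5.3]
[-0.0005, -0.0021, 0.074] -0.0114
```

play_rows([
  [[-0.0005, -0.002, 0.02], -0.0114, 0],
  [[-0.0005, -0.002, 0.04], -0.0114, 0],
  [[-0.0005, -0.002, 0.055], -0.0114, 0],
  [[-0.0005, -0.002, 0.065], -0.0114, 0],
  [[-0.0005, -0.002, 0.075], -0.0114, 0],
  [[-0.0005, -0.002, 0.085], -0.0114, 0],
  [[-0.0005, -0.002, 0.085], -0.0114, 0],
])

```text
time: 53.85
tcp_pos: [550.9, 27.3, 72.0]
tcp_rot: [-2.344, -2.091, 0.001]
ft_force: [-0.5, 0.2, -5.1]
grip_width: 42.9
gripper_force: 105.3
```

```bash
python3 - <<'E'
from h import *
print(avgpose(3).round(1))
go((552,27.5,66,83.45))
E
```

```text
[551.3  27.4  72.6]
t 54.0 at [551.4  27.4  72.8] yaw 83.48 w 43.1 F [ 0.1 -1.  -5.9]
[0.0003, 0.0014, 0.0169] 0.0001
```

play_rows([
  [[0, 0.0014, 0.008], 0, 0],
  [[0, 0.0014, 0.013], 0, 0],
  [[0, 0.0014, 0.0165], 0, 0],
  [[0, 0.0014, 0.018], 0, 0],
  [[0, 0.0014, 0.018], 0, 0],
  [[0, 0.0014, 0.018], 0, 0],
])

```text
time: 54.6
tcp_pos: [551.8, 27.2, 65.6]
tcp_rot: [2.344, 2.091, -0.0]
ft_force: [-0.7, -0.0, -3.2]
grip_width: 43.3
gripper_force: 105.8
```

```bash
python3 - <<'E'
from h import *
print(avgpose(3).round(1));go()
E
```

```text
[551.7  27.2  65.5]
t 54.8 at [551.8  27.3  65.5] yaw 83.47 w 42.9 F [-1.1 -0.5 -2.3]
```

play_rows([
  [[0, 0, 0.002], 0, 0],
  [[0, 0, 0.002], 0, 0],
  [[0, 0, 0.002], 0, 0.65],
  [[0, 0, 0.002], 0, 0.65],
  [[0, 0, 0.002], 0, 0.65],
  [[0, 0, -0.03], 0, 0.65],
  [[0, 0, -0.13], 0, 0.65],
  [[0, 0, -0.25], 0, 0.65],
  [[0, 0, -0.37], 0, 0.65],
  [[0, 0, -0.49], 0, 0.65],
], grip_force=40)

```text
time: 55.75
tcp_pos: [551.6, 27.7, 264.3]
tcp_rot: [2.343, 2.092, 0.001]
ft_force: [0.7, -0.6, -0.5]
grip_width: 55.5
gripper_force: 0.0
```

play_rows([
  [[0, 0, -0.1], 0, 0.36],
  [[0, 0, -0.18], 0, 0.36],
  [[0, 0, -0.18], 0, 0.36],
  [[0, 0, -0.18], 0, 0.36],
  [[0, 0, -0.18], 0, 0.36],
])

```text
time: 56.25
tcp_pos: [551.1, 27.2, 332.6]
tcp_rot: [-2.344, -2.091, 0.002]
ft_force: [0.9, -0.4, 0.9]
grip_width: 30.7
gripper_force: 0.0
```

```bash
python3 - <<'E'
from h import *
p,D=snap("side","s12");print(avgpose(2).round(1));go((706,-1.6,325,83.2))
# stack check: depth on the block top between the guides
us,vs=np.meshgrid(range(321,328),range(228,250));
for v in range(228,248,2): print(v,np.median([dep("side",u,v,D) for u in range(321,328)],0).round(),p[v,324].tolist())
E
```

```text
[551.2  27.2 332.2]
t 56.4 at [551.2  27.2 332.2] yaw 83.48 w 30.7 F [-0.3 -0.1 -0.1]
[-0.0276, 0.3926, 0.0172] 0.0016
228 [555.  48.  86.] [111, 114, 118]
230 [551.  29.  87.] [135, 141, 148]
232 [550.  15.  87.] [147, 154, 161]
234 [545.  -0.  86.] [125, 130, 137]
236 [543. -18.  86.] [139, 143, 151]
238 [544. -18.  80.] [109, 116, 119]
240 [541. -22.  75.] [78, 80, 84]
242 [ 532. -113.  105.] [33, 35, 36]
244 [ 530. -116.  101.] [27, 22, 26]
246 [ 530. -118.   95.] [20, 23, 26]
```

The block top reads 86–87 mm all along (87 expected), so it lies flat. Next is the guard.

play_rows([
  [[-0.0276, 0.1, 0.0], 0, 0.36],
  [[-0.0276, 0.2, 0.0], 0, 0.36],
  [[-0.0276, 0.3, 0.0], 0, 0.36],
  [[-0.0276, 0.3926, 0.0], 0, 0.36],
  [[-0.0276, 0.3926, 0.0], 0, 0.36],
  [[-0.0276, 0.3926, 0.0], 0, 0.36],
  [[-0.0276, 0.3926, 0.0], 0, 0.36],
])

```text
time: 57.1
tcp_pos: [705.7, -0.8, 333.0]
tcp_rot: [-2.342, -2.092, 0.001]
ft_force: [-0.3, 0.2, 0.0]
grip_width: 31.0
gripper_force: 0.0
```

```bash
python3 - <<'E'
from h import *
print(avgpose(3).round(1));go((706.3,-1.6,263,83.3))
E
```

```text
[705.8  -1.1 333.9]
t 57.2 at [705.9  -1.3 334.2] yaw 83.5 w 30.8 F [-0.5 -0.2 -0.1]
[-0.0005, 0.001, 0.178] 0.0011
```

play_rows([
  [[0, 0.001, 0.08], 0, 0.36],
  [[0, 0.001, 0.14], 0, 0.36],
  [[0, 0.001, 0.185], 0, 0.36],
  [[0, 0.001, 0.185], 0, 0.36],
  [[0, 0.001, 0.185], 0, 0],
  [[0, 0.001, 0.185], 0, 0],
  [[0, 0.001, 0.185], 0, 0],
  [[0, 0.001, 0.185], 0, 0],
  [[0, 0.001, 0.185], 0, 0],
])

```text
time: 58.15
tcp_pos: [706.0, -1.4, 260.9]
tcp_rot: [-2.344, -2.091, 0.002]
ft_force: [-5.7, -1.1, 1.5]
grip_width: 10.2
gripper_force: 39.2
```

```bash
python3 - <<'E'
from h import *
print(avgpose(3).round(1));go()
# arc from a=1.8 downward, in tool axes (y along station x, z down)
a0=1.8
for a in np.r_[1.7:0.29:-0.1,.26,.23,.2]: print(round(a,2),round(227*(np.cos(a0)-np.cos(a))/400,4),round(-227*(np.sin(a)-np.sin(a0))/400,4))
E
```

```text
[706.   -1.4 260.9]
t 58.3 at [706.   -1.4 260.9] yaw 83.48 w 10.4 F [-4.9  0.4  2.2]
1.7 -0.0558 -0.0101
1.6 -0.1124 -0.0146
1.5 -0.1691 -0.0134
1.4 -0.2254 -0.0066
1.3 -0.2807 0.0058
1.2 -0.3346 0.0237
1.1 -0.3864 0.0469
1.0 -0.4356 0.0751
0.9 -0.4817 0.1081
0.8 -0.5243 0.1456
0.7 -0.563 0.1871
0.6 -0.5973 0.2322
0.5 -0.627 0.2806
0.4 -0.6516 0.3317
0.3 -0.6711 0.385
0.26 -0.6774 0.4068
0.23 -0.6815 0.4233
0.2 -0.6851 0.4399
```

play_rows([
  [[0, -0.0558, -0.0101], 0, 0],
  [[0, -0.1124, -0.0146], 0, 0],
  [[0, -0.1691, -0.0134], 0, 0],
  [[0, -0.2254, -0.0066], 0, 0],
  [[0, -0.2807, 0.0058], 0, 0],
  [[0, -0.3346, 0.0237], 0, 0],
  [[0, -0.3864, 0.0469], 0, 0],
  [[0, -0.4356, 0.0751], 0, 0],
  [[0, -0.4817, 0.1081], 0, 0],
  [[0, -0.4817, 0.1081], 0, 0],
])

```text
time: 59.3
tcp_pos: [514.0, 20.9, 217.0]
tcp_rot: [2.342, 2.092, -0.001]
ft_force: [-5.1, 1.2, 2.9]
grip_width: 9.8
gripper_force: 42.1
```

```bash
python3 - <<'E'
from h import *
p=avgpose(3);print(p.round(1));go()
d=np.array([np.cos(np.radians(-6.5)),np.sin(np.radians(-6.5))])
dx=(p[:2]-[706.3,-1.6])@d;dz=p[2]-260.9;c=np.hypot(dx,dz);D=2*np.arcsin(c/454);am=np.pi/2-np.arctan2(-dz,-dx) if 0 else np.arctan2(-dx,-dz)
print(dx,dz,"delta",D)
E
```

```text
[514.8  20.8 217.5]
t 59.5 at [514.9  20.8 217.6] yaw 83.49 w 10.3 F [-9.1  1.1  8. ]
-192.83590157188812 -43.42187609208585 delta 0.9009290040351545
```

play_rows([
  [[0, -0.0225, 0.018], 0, 0],
  [[0, -0.044, 0.037], 0, 0],
  [[0, -0.064, 0.057], 0, 0],
  [[0, -0.083, 0.0785], 0, 0],
  [[0, -0.101, 0.1005], 0, 0],
  [[0, -0.118, 0.1235], 0, 0],
  [[0, -0.1335, 0.1475], 0, 0],
  [[0, -0.148, 0.172], 0, 0],
  [[0, -0.161, 0.1975], 0, 0],
  [[0, -0.173, 0.2235], 0, 0],
])

```text
time: 60.45
tcp_pos: [448.0, 28.5, 126.7]
tcp_rot: [2.343, 2.09, 0.004]
ft_force: [2.8, 1.3, 1.3]
grip_width: 9.8
gripper_force: 44.7
```

```bash
python3 - <<'E'
from h import *
p=avgpose(4);print(p.round(1));go()
E
```

```text
[447.7  28.6 126. ]
t 60.6 at [447.9  28.5 126.6] yaw 83.48 w 9.8 F [ 5.   2.1 -4.7]
```

play_rows([
  [[0, -0.005, 0.0132], 0, 0],
  [[0, -0.01, 0.0264], 0, 0],
  [[0, -0.0145, 0.04], 0, 0],
  [[0, -0.0185, 0.0533], 0, 0],
  [[0, -0.0225, 0.067], 0, 0],
  [[0, -0.0245, 0.075], 0, 0],
  [[0, -0.026, 0.0806], 0, 0],
  [[0, -0.0275, 0.086], 0, 0],
  [[0, -0.029, 0.091], 0, 0],
  [[0, -0.029, 0.091], 0, 0],
])

```text
time: 61.65
tcp_pos: [435.7, 29.9, 90.0]
tcp_rot: [2.344, 2.092, 0.002]
ft_force: [6.1, 3.0, -3.0]
grip_width: 9.9
gripper_force: 43.3
```

play_rows([
  [[0, -0.0005, 0.003], 0, 0],
  [[0, -0.001, 0.006], 0, 0],
  [[0, -0.0015, 0.009], 0, 0],
  [[0, -0.002, 0.012], 0, 0],
  [[0, -0.0025, 0.015], 0, 0],
  [[0, -0.0025, 0.015], 0, 0],
  [[0, -0.0025, 0.015], 0, 0],
])

```text
time: 62.35
tcp_pos: [434.5, 30.0, 84.1]
tcp_rot: [-2.344, -2.092, -0.001]
ft_force: [4.8, 3.5, -2.2]
grip_width: 10.0
gripper_force: 43.6
```

```bash
python3 - <<'E'
from h import *
p=avgpose(4);print(p.round(1));go()
E
```

```text
[434.5  30.   84.1]
t 62.5 at [434.5  30.   84.1] yaw 83.49 w 9.7 F [ 4.8  3.5 -1.5]
```

play_rows([
  [[0, 0, 0.003], 0, 0],
  [[0, 0, 0.006], 0, 0],
  [[0, 0, 0.006], 0, 0],
])

```text
time: 62.85
tcp_pos: [434.3, 30.0, 82.9]
tcp_rot: [2.344, 2.091, -0.001]
ft_force: [-0.7, 2.2, 17.5]
grip_width: 9.7
gripper_force: 45.8
```

play_rows([
  [[0, 0, 0.003], 0, 0],
  [[0, 0, 0.006], 0, 0],
  [[0, 0, 0.006], 0, 0],
])

```text
time: 63.15
tcp_pos: [434.4, 30.0, 82.5]
tcp_rot: [2.342, 2.09, -0.004]
ft_force: [-8.7, 0.8, 46.6]
grip_width: 10.0
gripper_force: 48.9
```

```bash
python3 - <<'E'
from h import *
p=avgpose(3);print(p.round(1));go()
E
```

```text
[434.3  30.   82.5]
t 63.3 at [434.3  29.9  82.5] yaw 83.49 w 10.0 F [-8.9  1.2 46.3]
```

The guard is down against its stop. I'll ease off, release and look at the knob.

play_rows([
  [[0, 0, -0.01], 0, 0],
  [[0, 0, -0.01], 0, 0.36],
  [[0, 0, -0.01], 0, 0.36],
  [[0, 0, -0.01], 0, 0.36],
  [[0, 0, -0.08], 0, 0.36],
  [[0, 0, -0.2], 0, 0.36],
  [[0, -0.05, -0.25], 0, 0.5],
  [[0, -0.05, -0.25], 0, 0.5],
  [[0, -0.05, -0.25], 0, 0.5],
])

```text
time: 64.2
tcp_pos: [413.8, 31.1, 179.1]
tcp_rot: [2.345, 2.09, -0.002]
ft_force: [0.2, -0.2, -0.5]
grip_width: 42.7
gripper_force: 0.0
```

```bash
python3 - <<'E'
from h import *
p,D=snap("side","s13");q,_=snap("side","s13b");r,_=snap("side","s13c");p=((p.astype(float)+q+r)/3).astype(np.uint8);cv2.imwrite("pics/s13m.png",p[:,:,::-1])
a=cv2.resize(p[232:264,302:344,::-1],(788,600),interpolation=cv2.INTER_CUBIC);cv2.imwrite("pics/z10.png",a)
go()
for v in range(238,256,1):
    print(v,[tuple(dep("side",u,v,D).round().astype(int)) if D[v,u] else 0 for u in(316,318,320,322,324,326,328)])
print((proj((524.5,-109.4,107))-[302,232]+.5)*18.76)
for v in (214,226,231,236): print(v,[tuple(dep("side",u,v,D).round().astype(int)) for u in(287,300,330,360)])
E
```

```text
t 64.3 at [413.9  31.6 178.3] yaw 83.45 w 42.9 F [-0.4 -0.1 -0.8]
238 [(np.int64(516), np.int64(-56), np.int64(97)), (np.int64(521), np.int64(-59), np.int64(97)), (np.int64(527), np.int64(-56), np.int64(96)), (np.int64(533), np.int64(-59), np.int64(96)), (np.int64(539), np.int64(-57), np.int64(95)), (np.int64(544), np.int64(-65), np.int64(98)), (np.int64(551), np.int64(-56), np.int64(94))]
239 [(np.int64(516), np.int64(-58), np.int64(94)), (np.int64(520), np.int64(-65), np.int64(97)), (np.int64(527), np.int64(-59), np.int64(94)), (np.int64(533), np.int64(-59), np.int64(93)), (np.int64(538), np.int64(-62), np.int64(94)), (np.int64(544), np.int64(-62), np.int64(94)), (np.int64(551), np.int64(-54), np.int64(90))]
240 [(np.int64(516), np.int64(-56), np.int64(91)), (np.int64(522), np.int64(-55), np.int64(90)), (np.int64(527), np.int64(-56), np.int64(90)), (np.int64(532), np.int64(-61), np.int64(91)), (np.int64(539), np.int64(-54), np.int64(88)), (np.int64(538), np.int64(-105), np.int64(108)), (np.int64(550), np.int64(-60), np.int64(89))]
241 [(np.int64(515), np.int64(-60), np.int64(89)), 
[... 5067 characters left out ...]
490), np.int64(119), np.int64(112)), (np.int64(582), np.int64(106), np.int64(110)), (np.int64(725), np.int64(343), np.int64(18))]
226 [(np.int64(443), np.int64(57), np.int64(98)), (np.int64(478), np.int64(15), np.int64(111)), (np.int64(566), np.int64(2), np.int64(108)), (np.int64(651), np.int64(-22), np.int64(111))]
231 [(np.int64(439), np.int64(13), np.int64(99)), (np.int64(474), np.int64(-26), np.int64(110)), (np.int64(559), np.int64(-39), np.int64(108)), (np.int64(645), np.int64(-53), np.int64(107))]
236 [(np.int64(436), np.int64(-23), np.int64(97)), (np.int64(471), np.int64(-52), np.int64(105)), (np.int64(555), np.int64(-64), np.int64(103)), (np.int64(640), np.int64(-75), np.int64(100))]
```

View pics/z10.png

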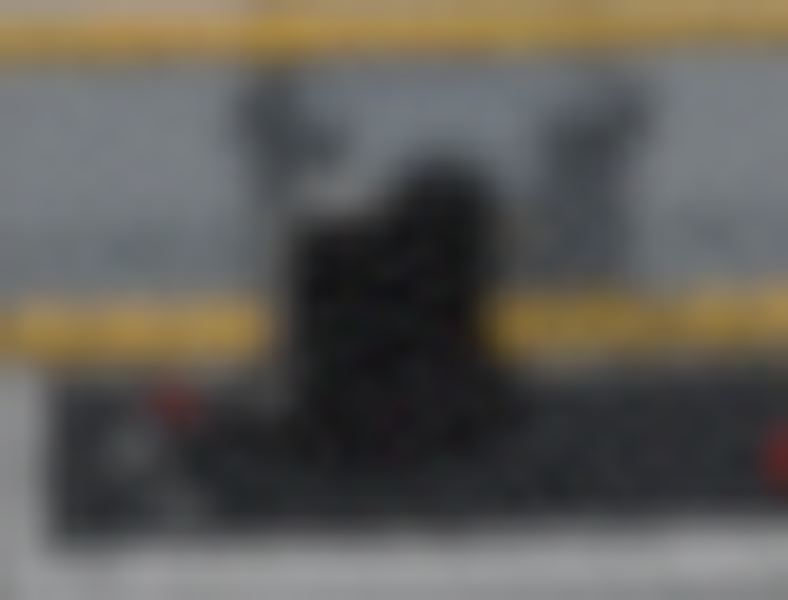

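The knob's light pointer is at crop (340,185), the left end of the bar. The red mark is at (178,400), with white dial ticks at (130,440) and (180,500). The frame top reads 110 mm, so the guard is shut.

```bash
python3 - <<'E'
from h import *
s=600/32
f=lambda X,Y,z:onz("side",302+(X+.5)/s-.5,232+(Y+.5)/s-.5,z)
k=stn((552.1,26.3),-6.55,(-12,-138,100));print("knob",k)
for n,X,Y,z in(("red",178,400,63),("tick1",130,440,63),("tick2",180,500,63),("pointer",340,185,107),("farcorner",440,155,107),("nearleft",300,235,107),("right top",495,185,107)):
    p=f(X,Y,z);d=p-k;print(n,p.round(1),"r",np.hypot(d[0],d[1]).round(1),"ang",np.degrees(np.arctan2(d[1],d[0])).round(1))
D=np.mean([np.load(f"pics/s13{t}.npy") for t in("","b","c")],0)
P=np.array([dep("side",u,v,D) for u in range(316,328) for v in range(245,251)]);P=P[abs(P[:,1]+117)<15]
A=np.c_[P[:,0]-525,np.ones(len(P))];c=np.linalg.lstsq(A,P[:,1],rcond=None)[0];print("face yaw",np.degrees(np.arctan(c[0])),"y at 525",c[1])
E
```

```text
knob [ 524.4366366  -109.43038836  100.        ]
red [497.1 -82.4  63. ] r 38.4 ang 135.4
tick1 [488.  -96.4  63. ] r 38.7 ang 160.4
tick2 [ 492.5 -120.7   63. ] r 33.8 ang -160.6
pointer [ 519.2 -109.9  107. ] r 5.3 ang -174.6
farcorner [ 535.5 -101.   107. ] r 13.9 ang 37.3
nearleft [ 510.7 -128.4  107. ] r 23.4 ang -125.9
right top [ 541.7 -114.6  107. ] r 18.1 ang -16.7
face yaw 17.848379538870773 y at 525 -118.12733187584517
```

The red mark lies at world 135° about the knob. The pointer is about 67–69° short of it, which fits timer ≈ 0. I'll grip the bar at tool yaw 22° and turn clockwise to −45°.

play_rows([
  [[-0.3187, 0.3147, 0], 0.3414, 0.4],
  [[-0.3187, 0.3147, 0], 0.3414, 0.4],
  [[-0.3187, 0.3147, 0], 0.3414, 0.4],
  [[-0.3187, 0.3147, 0], 0.3414, 0.4],
  [[-0.3187, 0.3147, 0], 0.3414, 0.4],
  [[-0.3187, 0.3147, 0], 0.3414, 0.4],
  [[-0.3187, 0.3147, 0], 0.3414, 0.4],
  [[-0.3187, 0.3147, 0], 0.3414, 0.4],
  [[-0.3187, 0.3147, 0], 0.3414, 0.4],
  [[-0.3187, 0.3147, 0], 0.3414, 0.4],
])

```text
time: 65.35
tcp_pos: [524.8, -108.8, 178.9]
tcp_rot: [-3.082, -0.604, 0.002]
ft_force: [-0.0, -0.1, 0.1]
grip_width: 33.9
gripper_force: 0.0
```

```bash
python3 - <<'E'
from h import *
print(avgpose(4).round(1));go((524.4,-109.4,120,22),(524.4,-109.4,89,22))
E
```

```text
[ 524.9 -109.   179.3]
t 65.5 at [ 524.9 -109.1  179.5] yaw 22.06 w 34.6 F [ 0.2  0.4 -0.2]
[-0.0014, 0.0001, 0.1487] 0.0004
[-0.0014, 0.0001, 0.2262] 0.0004
```

play_rows([
  [[-0.001, 0, 0.08], 0, 0.4],
  [[-0.001, 0, 0.14], 0, 0.4],
  [[-0.001, 0, 0.175], 0, 0.4],
  [[-0.001, 0, 0.2], 0, 0.4],
  [[-0.001, 0, 0.225], 0, 0.4],
  [[-0.001, 0, 0.225], 0, 0.4],
], grip_force=30)

```text
time: 66.15
tcp_pos: [524.2, -109.1, 88.8]
tcp_rot: [-3.083, -0.6, 0.002]
ft_force: [-0.5, 0.2, 0.1]
grip_width: 34.3
gripper_force: 0.0
```

```bash
python3 - <<'E'
from h import *
print(avgpose(3).round(1));go()
E
```

```text
[ 524.9 -109.2   89.9]
t 66.3 at [ 525.2 -109.3   90.2] yaw 22.02 w 34.0 F [0.  0.7 0.1]
```

No contact on the way down. I'll close on the bar.

play_rows([
  [[0, 0, 0], 0, 0],
  [[0, 0, 0], 0, 0],
  [[0, 0, 0], 0, 0],
  [[0, 0, 0], 0, 0],
  [[0, 0, 0], 0, 0],
])

```text
time: 66.8
tcp_pos: [525.1, -109.5, 90.4]
tcp_rot: [3.083, 0.6, 0.002]
ft_force: [-1.0, -0.6, 6.4]
grip_width: 13.0
gripper_force: 36.0
```

```bash
python3 - <<'E'
from h import *
print(avgpose(3).round(1));go((524.4,-109.4,90,-45));print(get_obs()["wrist_torque"],get_obs()["gripper_force"])
E
```

```text
[ 525.1 -109.5   90.4]
t 67.0 at [ 525.1 -109.5   90.4] yaw 22.01 w 13.0 F [-1.8 -0.7  6. ]
[-0.0015, -0.0009, 0.0009] 0.3723
[-0.07195859  0.26268733  0.00642624] 35.97853660583496
```

play_rows([
  [[0, 0, 0], 0.04, 0],
  [[0, 0, 0], 0.08, 0],
  [[0, 0, 0], 0.12, 0],
  [[0, 0, 0], 0.16, 0],
  [[0, 0, 0], 0.2, 0],
  [[0, 0, 0], 0.24, 0],
  [[0, 0, 0], 0.28, 0],
  [[0, 0, 0], 0.32, 0],
  [[0, 0, 0], 0.355, 0],
  [[0, 0, 0], 0.375, 0],
])

```text
time: 67.95
tcp_pos: [524.8, -110.8, 90.4]
tcp_rot: [2.893, -1.22, 0.003]
ft_force: [-0.9, -2.6, 6.6]
grip_width: 13.2
gripper_force: 36.1
```

play_rows([
  [[0, 0, 0], 0, 0],
  [[0, 0, 0], 0, 0],
  [[0, 0, 0], 0, 0],
])

```text
time: 68.25
tcp_pos: [524.8, -110.8, 90.4]
tcp_rot: [2.895, -1.215, 0.002]
ft_force: [-1.4, -3.6, 6.4]
grip_width: 13.0
gripper_force: 36.0
```

```bash
python3 - <<'E'
from h import *
go();print(get_obs()["wrist_torque"],get_obs()["gripper_force"])
E
```

```text
t 68.2 at [ 524.8 -110.8   90.4] yaw -45.54 w 13.0 F [-1.4 -3.6  6.4]
[-0.76196246  0.39226312 -0.0471424 ] 36.041057109832764
```

play_rows([
  [[0, 0, 0], 0, 0.4],
  [[0, 0, 0], 0, 0.4],
  [[0, 0, 0], 0, 0.4],
  [[0, 0, -0.05], 0, 0.4],
  [[0, 0, -0.15], 0, 0.4],
  [[0, 0, -0.27], 0, 0.4],
  [[0, 0, -0.35], 0, 0.4],
  [[-0.1, 0, -0.4], 0, 0.4],
  [[-0.2, 0, -0.4], 0, 0.4],
  [[-0.2, 0, -0.4], 0, 0.4],
])

```text
time: 69.25
tcp_pos: [465.8, -48.3, 250.1]
tcp_rot: [-2.9, 1.206, 0.002]
ft_force: [0.5, -0.1, -0.5]
grip_width: 33.8
gripper_force: 0.0
```

```bash
python3 - <<'E'
from h import *
Ds=[]
for i in range(4): p,D=grab_frame("side");Ds.append(D)
go()
D=np.median(Ds,0);P=np.array([dep("side",u,v,D) for u in range(310,336) for v in range(236,256)])
T=P[(P[:,2]>100)&(P[:,2]<112)&(np.hypot(P[:,0]-524.5,P[:,1]+110)<26)][:,:2]
print(len(T),T.mean(0)); w,V=np.linalg.eigh(np.cov(T.T));print("top yaw",np.degrees(np.arctan2(V[1,1],V[0,1])),w**.5)
F=P[(P[:,2]>80)&(P[:,2]<98)&(np.hypot(P[:,0]-524.5,P[:,1]+110)<24)][:,:2]
w,V=np.linalg.eigh(np.cov(F.T));print("face yaw",np.degrees(np.arctan2(V[1,1],V[0,1])),w**.5,len(F))
for u,v in((300,231),(330,231),(360,232),(324,226)): print(dep("side",u,v,D).round())
g=p.astype(int).sum(2);print(g[237:248,314:336].tolist())
E
```

```text
t 69.5 at [468.9 -52.7 249.4] yaw -45.52 w 34.1 F [-0.   0.2 -0. ]
46 [ 524.40786435 -115.4614261 ]
top yaw 139.38796617356766 [ 3.9286254 11.5132979]
face yaw 142.0861988713718 [ 3.05972002 12.13239564] 78
[473. -29. 112.]
[559. -44. 110.]
[640. -76. 113.]
[548.   5. 109.]
[[296, 254, 214, 245, 295, 322, 336, 340, 356, 356, 356, 356, 356, 357, 362, 356, 332, 317, 298, 278, 254, 255], [301, 234, 216, 241, 271, 294, 309, 346, 351, 364, 358, 363, 361, 366, 360, 341, 310, 272, 248, 232, 228, 230], [305, 248, 222, 243, 262, 275, 309, 342, 363, 359, 359, 355, 356, 356, 357, 340, 302, 231, 220, 216, 207, 239], [324, 269, 237, 244, 262, 282, 320, 346, 337, 337, 331, 349, 353, 347, 350, 333, 285, 232, 207, 206, 234, 270], [334, 259, 205, 191, 232, 260, 297, 313, 278, 268, 287, 298, 305, 322, 325, 309, 288, 231, 213, 212, 246, 292], [328, 260, 178, 140, 158, 183, 210, 206, 184, 177, 197, 203, 230, 260, 284, 278, 254, 227, 217, 227, 241, 291], [321, 256, 161, 109, 100, 104, 95, 113, 81, 116, 112, 117, 145, 168, 216, 232, 230, 222, 223, 225, 236, 277], [306, 254, 156, 60, 71, 80, 55, 71, 63, 101, 80, 96, 116, 114, 168, 213, 225, 227, 218, 226, 235, 274], [305, 258, 153, 72, 56, 51, 70, 58, 67, 75, 72, 59, 79, 95, 154, 204, 220, 220, 210, 225, 225, 274], [307, 253, 182, 86, 69, 65, 66, 70, 71, 59, 75, 73, 64, 102, 159, 194, 213, 228, 230, 231, 249, 277], [328, 288, 191, 78, 73, 72, 66, 85, 52, 73, 63, 77, 84, 95, 169, 229, 250, 249, 255, 252, 266, 278]]
```

The knob bar now lies at about −40 to −45°, as intended, and the guard is still shut. I'm handing in.

```bash
python3 -c "
from cell import *
print(close_job())"
```

```text
the job is handed in; nothing more can be done
None
```

The job is handed in: the end plate, four batteries (orange ends to the right) and the pressure block are stacked in the nest, the guard is shut gently, and the timer was then turned to about 1.2 rad, judged by the dial's red mark.

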